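# Change-out of stuck filters in a four-channel filter block

### The job

Get the spent filters out of the white four-channel filter block. Slide the white catch tray in under the block, undo the two captive quarter-turn screws with the red key (not with the fingers), lift the cover off and lay it flat on the bench away from the block, then push every stuck filter down through its bore with the blue-handled push rod so that it drops into the tray. Finish by standing both tools back in their places in the aluminium stand and drawing the tray with the filters in it straight out in front until it is clear of the block; do not disturb the bottle, timer or swab tub.

Things in the scene. Friction and masses are not known exactly. Their poses are not given: they have to be found in the camera images.
- block: fixed white filter block, 66 (x) x 206 (y) mm, a bridge on two end plates: 42 mm clear under it, 182 mm between the plates, feet to y = +-115, a low tray stop behind (x = +42). Origin on the bench under its middle; front is -x, bores in a row along y. Recess floor at z = 80, rim 3 mm. Four through bores, 22 mm, z 80 to 42; in each two sprung detent balls at z = 48 leave a 16 mm gap
- bore_1 (a point): centre of the top mouth of bore 1 (the leftmost, y = +51 mm in the block), on the block's recess floor, z axis up the bore
- bore_2 (a point): centre of the top mouth of bore 2 (y = +17 mm), on the block's recess floor, z axis up the bore
- bore_3 (a point): centre of the top mouth of bore 3 (y = -17 mm), on the block's recess floor, z axis up the bore
- bore_4 (a point): centre of the top mouth of bore 4 (the rightmost, y = -51 mm), on the block's recess floor, z axis up the bore
- filter_1: spent filter plug, orange with a white top, 20 mm across, 18 mm high, lower 5 mm tapered to 14 mm, 20 g, standing in bore 1 on the detent balls: origin (middle of its underside) 48 mm above the bench, top 14 mm below the bore mouth. Some 8 to 15 N on its top snaps it past the balls and it drops out below. Absent at some starts: that bore is then empty
- filter_2: spent filter plug, orange with a white top, 20 mm across, 18 mm high, lower 5 mm tapered to 14 mm, 20 g, standing in bore 2 on the detent balls: origin (middle of its underside) 48 mm above the bench, top 14 mm below the bore mouth. Some 8 to 15 N on its top snaps it past the balls and it drops out below. Absent at some starts: that bore is then empty
- filter_3: spent filter plug, orange with a white top, 20 mm across, 18 mm high, lower 5 mm tapered to 14 mm, 20 g, standing in bore 3 on the detent balls: origin (middle of its underside) 48 mm above the bench, top 14 mm below the bore mouth. Some 8 to 15 N on its top snaps it past the balls and it drops out below. Absent at some starts: that bore is then empty
- filter_4: spent filter plug, orange with a white top, 20 mm across, 18 mm high, lower 5 mm tapered to 14 mm, 20 g, standing in bore 4 on the detent balls: origin (middle of its underside) 48 mm above the bench, top 14 mm below the bore mouth. Some 8 to 15 N on its top snaps it past the balls and it drops out below. Absent at some starts: that bore is then empty
- cover: loose aluminium cover, 56 x 194 x 6 mm, 180 g, in the block's recess, axes parallel. Origin: middle of its underside. Four 12 mm blue nipples; in the middle a black knob: 16 mm square post, sides parallel to x and y, 12 to 50 mm above the underside. Slots 28 (x) by 12 mm at y = +-80 mm round the screw heads: it lifts straight up once both bars lie along the slots
- screw_left (a joint): captive quarter-turn screw at y = +80 mm of the block: 0 = locked, bar head along the block's y, across the slot; turned anticlockwise seen from above to 1.57 (stop) = released, bar along the block's x. Stays where it is left (friction 0.05 N m)
- screw_right (a joint): the same at y = -80 mm of the block: 0 = locked, 1.57 = released, also anticlockwise
- screw_left_head: steel bar head of the left screw, 22 mm long along its own y, 6 mm wide, 8 mm high, with two red dots; origin on the screw axis at the bar's underside, 86.6 mm above the bench, just over the cover's top face (86 mm)
- screw_right_head: the same bar head of the right screw
- tray: loose white catch tray, 76 (x) x 150 (y) x 16 mm, open above, walls and floor 3 mm, 250 g, standing on the bench. Origin at the middle of its underside. A neck runs from its front (-x) wall to an upright yellow grip tab
- tray_grip (a point): point in the yellow grip tab, 90 mm in front (-x) of the tray's origin and 26 mm above the bench; the tab is 14 mm thick along the tray's y, 26 mm along x, 38 mm high
- stand: aluminium tool stand, fixed on the bench, 70 x 130 x 52 mm, origin at the middle of its underside, z up. Two through holes from its top. The clear bench round the work runs from x = 0.36 to 0.68, y = -0.42 to 0.36 m; black computer towers 0.45 m tall stand left of it, a vortex mixer 0.15 m tall behind the block's left half
- key_seat (a point): middle of the key's hole in the stand's top (z = 52), a 35 mm (stand x) by 30 mm (stand y) rectangle, 35 mm to the +y side of the stand's middle
- rod_seat (a point): middle of the rod's hole in the stand's top (z = 52), 22 mm round, 35 mm to the -y side of the stand's middle
- key: red fork key, 95 mm, 100 g, standing fork down in the stand, axes parallel to the stand's. Origin at the fork's tip, z up. Fork end 26 x 26 mm, its slot 9 mm wide (y), 12 mm deep, open along x, goes over a bar head. A 44 mm collar (45 to 51 mm up) rests on the stand; tip 7 mm above the bench. Handle: 16 mm square post 51 to 95 mm up, sides parallel to x and y
- rod: blue-handled push rod, 116 mm, 100 g, standing tip down in the stand. Origin at the tip, z up. Shank 13 mm across, 46 mm long, then a 32 mm stop collar (46 to 51 mm up) that rests on the stand. In a bore with the collar on the block's recess floor the tip is 8 mm out below and the filter is out. Handle: 16 mm square post 72 to 116 mm up, sides parallel to x and y, 30 mm flange below
- bottle_c: small white bottle with an orange cap, 46 mm across, 95 mm high, behind the block; leave it alone
- timer: white timer, 68 x 62 x 18 mm, behind the block; leave it alone
- swab_tub: round tub of swabs, 77 mm across, 80 mm high, behind the block; leave it alone
Not all that is in view belongs to the job. Leave any green or purple look-alike of the rod alone.

How it is judged:
By the outcome, as a careful person would: the job done as asked, in the order asked, and still so for the second after the job is handed in, with the robot touching nothing.
Of filter_1, filter_2, filter_3, filter_4 only 2 to 3 are there at a start; the rules pass over those that are not, and their reading is None.
At some moment in a run one of tray may be knocked a few centimetres aside while the robot is not near it.
Once in a run the grip may slacken for a moment while it holds something.
It also fails if it takes over 210 s, if anything falls off the work surface, if the arm or the gripper's body presses on something with over 40 N, if the wrist force passes 120 N, or if a joint passes its speed limit or range.

### The arm

A 6-joint arm with a two-finger parallel gripper is mounted at the origin on a cart in front of the work surface, level with it; the furniture and walls round the work are solid. World frame = base frame: x ahead of the robot, y to its left, z up, the work surface at z = 0. Lengths are in mm, angles in degrees, forces in N, time in s.
With the tool pointing down it reaches from about 350 to 850 mm from the base axis. Payload 8.1 kg.
Tool frame: the origin (TCP) lies midway between the tips of the shut fingers; the grasp point (between the pads) lies 19 mm behind it (r.pinch_z is the distance from the TCP to the grasp point, in mm); z points along the fingers, y is the line along which they close (so a half turn about z gives the same grasp; the last joint's range is limited). The gripper opens to 85 mm and grips with 20 to 120 N. Pads are 22 mm wide; open, the fingers measure 114 mm over their backs; the gripper's body (76 mm by 85 mm) begins 54 mm behind the grasp point. The pads swing forward as they close: fully open they stand 13 mm farther back than shut.
Start: joints at [69.993, 7.471, 85.268, -0, 87.261, -4.893], TCP at [156.428, 579.254, 231.292] pointing down, gripper open.
Joint ranges: [-169.43, 169.43], [-51.17, 129.36], [1.28, 143.12], [-76.62, 256.62], [0, 156.53], [-152.29, 152.29]. Speed limits (degrees/s): [136.94, 136.94, 159.86, 180, 180, 180].

### API

Orientations are given as [roll, pitch, yaw] about the fixed x, y, z axes, in that order (R = Rz(yaw) Ry(pitch) Rx(roll)).
In Python, from bench import sensors, optics, job, r gives the robot as it stands.
- The arm moves only by the tool play_rows, never from a script. Its argument "motion" is a list that holds one entry, the list of rows, each a list of 6 numbers: the shift along the tool's x, y, z in cm, then the turn, a rotation vector about the tool's x, y, z in degrees. In form: [[[x, y, z, ax, ay, az], ...]]. A call has 1 to 5 rows; each row is the pose to reach, as a shift and turn from the pose commanded when the call began, along the tool's axes at that moment; what a row does not reach only later rows make up. A row lasts 1/10 s, in which the tool goes at most 50 mm and 8.59 degrees, less where a joint would pass 70% of its speed; a pose out of reach is approached as far as the arm can. A call with a gripper value outside its range is refused whole. "jaw" is the opening, from 0 (shut) to 1 (fully open), set as the call begins (left out, the last holds). The fingers move at their own pace and stop on an object; "squeeze" is the grip in N (left out, the last holds). Time passes only in rows, so rows that repeat a pose let the fingers close. It gives the time, the measured TCP pose, the force, the opening and the grip force at its end, in the units of the state.
- sensors.sense(): the state, without advancing time (a new reading comes with each control period).
- optics.snapshot(name): name is "scene" or "top" or "wrist"; returns a dict with "pixels" (480x640x3 uint8, red, green, blue), "mtx" (3x3 intrinsics, pixels), "R" (3x3) and "t" (3): a world point X has camera coordinates R X + t; the wrist camera has in their place "T_tool_cam" (4x4, takes a point from camera to tool coordinates, whose origin is the TCP and whose axes are the flange's). Camera axes: x right, y down, z forward; pixel columns grow to the right and rows downward; lengths in mm; the calibration is good to about 2 mm. A picture is of the moment at which its call begins: read the wrist's pose just before it. There is no depth.
- job.hand_in(): hands the job in; it is judged then, once.
The state is a dict: "time": time; "joint_pos": joint angles; "qd": joint speeds; "joint_efforts": joint torques, N m; "tool_pos": TCP position; "tcp_rot": TCP orientation; "ft_force": force on the tool from outside, world axes, zero at the start; "wrist_torque": the same for the moment, N m; "finger_gap": finger opening in mm; "grip_force": force on a finger pad.
Only numpy, scipy, OpenCV 4.12 (cv2) and the standard library are available. Lean on these libraries where they do the work, as an engineer would, in place of code of your own. Each camera call takes 0.05 s, during which the arm holds its last target. There are 200 camera calls.

## Working session

There is one attempt and no reset: what is moved stays moved. The work goes in short steps, Python scripts to look and compute and a tool call to move; the robot and the scene stay as the last step left them, time stands still between calls to the robot, and variables do not carry over. Pictures are saved under pics/ and viewed, at most 14 in all, crops included, and the job is handed in when it is done.

Besides the shell and the picture viewer there is one more tool, called after ">>>" by a JSON object that holds its "name" and its "arguments", one argument or row to a line. play_rows: Moves the arm, as the interface text tells. Its arguments: {"type":"object","properties":{"motion":{"type":"array","items":{"type":"array","items":{"type":"array","items":{"type":"number"}}}},"jaw":{"type":"number"},"squeeze":{"type":"number"}},"required":["motion"]}

```bash
ls; mkdir -p pics; python3 - <<'E'
from bench import sensors, optics, job, r
import cv2
print(sensors.sense(), r.pinch_z)
for n in ("scene","top"):
    s=optics.snapshot(n); cv2.imwrite(f"pics/{n}0.png",s["pixels"][:,:,::-1]); print(n,s["mtx"],s["R"],s["t"])
s=optics.snapshot("wrist");print(s["T_tool_cam"],s["mtx"])
E
```

```text
pics
{'time': 0.0, 'joint_pos': array([ 6.99913389e+01,  7.51701008e+00,  8.53291926e+01,  7.18247555e-04,
        8.72598120e+01, -4.89505602e+00]), 'qd': array([-0.01038358,  0.08457848,  0.03130945,  0.00136193, -0.04183488,
        0.00460152]), 'joint_efforts': array([-3.52562629e-04, -5.69413805e+01, -5.00544655e+01, -1.36702374e-04,
        1.48719270e-02, -6.67389054e-05]), 'tool_pos': array([156.24911291, 578.73907019, 230.22541564]), 'tcp_rot': array([-1.79894433e+02, -9.76107485e-03,  1.64886351e+02]), 'ft_force': array([-0.171144  ,  0.64604607,  0.27163218]), 'wrist_torque': array([-0.03384887,  0.02309997, -0.00879073]), 'grip_force': 0.0, 'finger_gap': 85.5889135891682} 18.700000000000003
scene [[496.88358264   0.         311.33633187]
 [  0.         496.88358264 238.31502725]
 [  0.           0.           1.        ]] [[ 0.67867115 -0.73433833 -0.01235648]
 [-0.3922951  -0.34823099 -0.8513752 ]
 [ 0.62089454  0.58265117 -0.52441166]] [-429.82386603  285.50539472  819.40000346]
top [[439.84418517   0.         323.20032221]
 [  0.         439.84418517 246.3476714 ]
 [  0.           0.           1.        ]] [[-2.55970102e-02 -9.99659235e-01 -5.11919173e-03]
 [-9.85196354e-01  2.60943285e-02 -1.69432083e-01]
 [ 1.69507929e-01  7.06454258e-04 -9.85528570e-01]] [ -20.20178514  585.55363059 1059.98304454]
[[ 3.89572781e-04 -9.52266967e-01 -3.05266232e-01  7.81965004e+01]
 [ 9.99999387e-01  5.45419581e-05  1.10603140e-03 -1.11876030e+00]
 [-1.03658735e-03 -3.05266475e-01  9.52266404e-01 -1.43058729e+02]
 [ 0.00000000e+00  0.00000000e+00  0.00000000e+00  1.00000000e+00]] [[352.89798815   0.         326.87218153]
 [  0.         352.89798815 234.58689244]
 [  0.           0.           1.        ]]
```

View pics/scene0.png

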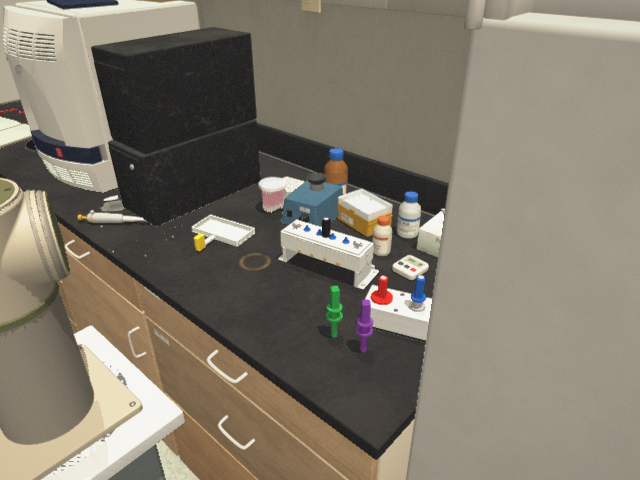

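View pics/top0.png

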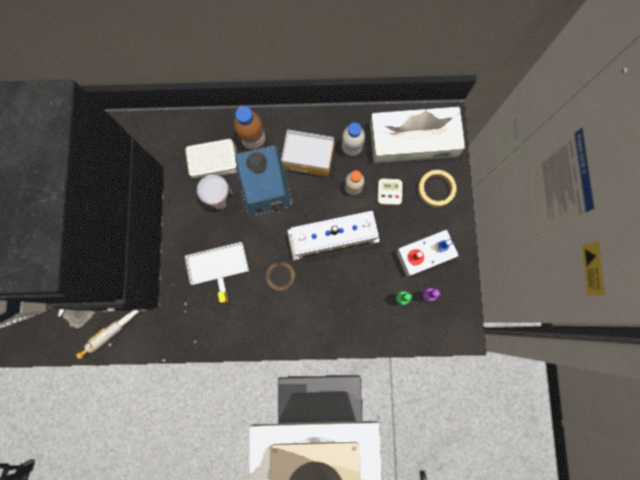

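The scene shows the block at about (335,235) in the top view, the tray at (217,263) with its grip at (222,297), and the stand at (428,253). The red key in the stand is at (416,257) and the blue-handled rod at (444,245). The green (404,298) and purple (431,295) look-alikes stand in front of the stand and are to be left alone.

```bash
cat > h.py <<'E'
import numpy as np, cv2
from bench import sensors, optics, job, r
from scipy.spatial.transform import Rotation as Ro
np.set_printoptions(precision=2,suppress=True)
def snap(n):
    s=sensors.sense(); im=optics.snapshot(n)
    if n=="wrist":
        T=np.eye(4);T[:3,:3]=Ro.from_euler('xyz',s["tcp_rot"],degrees=True).as_matrix();T[:3,3]=s["tool_pos"]
        W=T@im["T_tool_cam"]; im["R"]=W[:3,:3].T; im["t"]=-W[:3,:3].T@W[:3,3]
    im["hsv"]=cv2.cvtColor(im["pixels"],cv2.COLOR_RGB2HSV)
    return im
def cast(im,uv,z):
    uv=np.atleast_2d(np.array(uv,float)); d=np.c_[uv,np.ones(len(uv))]@np.linalg.inv(im["mtx"]).T@im["R"]
    c=-im["R"].T@im["t"]; k=(z-c[2])/d[:,2]; return (c+k[:,None]*d)
def proj(im,X):
    X=np.atleast_2d(X); p=(X@im["R"].T+im["t"])@im["mtx"].T; return p[:,:2]/p[:,2:]
def mask(im,lo,hi): return cv2.inRange(im["hsv"],np.array(lo),np.array(hi))
def blobs(m,amin=8):
    n,l,st,c=cv2.connectedComponentsWithStats(m); return [(c[i],int(st[i,4]),st[i,:4]) for i in range(1,n) if st[i,4]>=amin],l
def save(im,name,crop=None,k=1):
    a=im["pixels"][:,:,::-1]
    if crop: a=a[crop[1]:crop[3],crop[0]:crop[2]]
    cv2.imwrite(f"pics/{name}.png",cv2.resize(a,None,fx=k,fy=k,interpolation=cv2.INTER_CUBIC))
def go(p,yaw=None,quiet=False):
    """print row (cm,deg) from the present pose to TCP p with tool down at yaw"""
    s=sensors.sense(); R=Ro.from_euler('xyz',s["tcp_rot"],degrees=True)
    y=s["tcp_rot"][2] if yaw is None else yaw
    T=Ro.from_euler('xyz',[180,0,y],degrees=True)
    d=R.inv().apply(np.array(p)-s["tool_pos"])/10; a=(R.inv()*T).as_rotvec(degrees=True)
    print("row",np.round(d,2),np.round(a,2),"| t %.1f at"%s["time"],s["tool_pos"],s["tcp_rot"],"gap %.1f f"%s["finger_gap"],s["ft_force"],"grip %.0f"%s["grip_force"])
E
python3 - <<'E'
from h import *
im=snap("top")
for nm,lo,hi,z in [("red",(0,150,90),(6,255,255),102),("red2",(174,150,90),(180,255,255),102),("blue",(105,130,60),(125,255,255),122),("yellow",(22,150,120),(34,255,255),38),("white",(0,0,215),(180,40,255),16)]:
    for c,a,b in blobs(mask(im,lo,hi),12 if nm!="white" else 300)[0]: print(nm,c,a,b,cast(im,c,z)[0])
E
```

```text
red [414.42 257.21] 133 [408 250  15  14] [ 543.76 -252.79  102.  ]
blue [243.59 114.92] 218 [235 107  17  17] [909.25 153.97 122.  ]
blue [354.28 128.63] 130 [349 123  12  13] [ 865.31 -119.79  122.  ]
blue [586.87 191.42] 186 [582 173  10  37] [ 689.45 -671.81  122.  ]
blue [340.14 230.07] 14 [338 229   5   3] [610.52 -76.66 122.  ]
blue [327.33 232.75] 12 [326 231   4   4] [604.85 -46.12 122.  ]
blue [313.62 235.62] 13 [312 234   4   4] [598.8  -13.47 122.  ]
blue [442.66 245.48] 62 [439 241   9   9] [ 567.05 -316.73  122.  ]
yellow [222.12 297.17] 82 [218 292  10  11] [464.49 220.9   38.  ]
white [416.99 132.64] 2870 [373 108  91  47] [ 897.58 -298.42   16.  ]
white [307.66 150.37] 1210 [283 134  50  33] [854.97  -0.15  16.  ]
white [210.61 157.05] 1326 [187 140  49  35] [843.23 262.16  16.  ]
white [213.1 189.4] 468 [200 177  26  25] [752.34 253.9   16.  ]
white [389.77 191.8 ] 391 [379 179  23  25] [ 732.94 -215.95   16.  ]
white [333.11 232.45] 2006 [289 212  89  42] [626.85 -62.28  16.  ]
white [428.69 251.91] 1012 [400 231  57  43] [ 568.8  -308.45   16.  ]
white [217.21 264.33] 1584 [188 245  59  47] [550.73 239.87  16.  ]
white [323.39 444.04] 4060 [249 423 133  57] [106.38 -23.48  16.  ]
```

```bash
python3 - <<'E'
from h import *
go([350,420,280],165); go([480,180,280],192)
E
```

```text
row [-22.84 -10.29  -4.93] [-0.07 -0.   -0.12] | t 0.2 at [156.32 578.89 230.63] [-179.93   -0.    164.88] gap 85.3 f [ 0.22 -0.44 -0.47] grip 0
row [-41.65 -30.07  -4.9 ] [ -0.07  -0.02 -27.12] | t 0.2 at [156.32 578.89 230.63] [-179.93   -0.    164.88] gap 85.3 f [ 0.22 -0.44 -0.47] grip 0
```

>>> {"name": "play_rows", "arguments": {
  "motion": [
    [[-22.8,-10.3,-5,0,0,0],[-22.8,-10.3,-5,0,0,0],[-22.8,-10.3,-5,0,0,0],[-22.8,-10.3,-5,0,0,0],[-22.8,-10.3,-5,0,0,0]]
  ],
  "jaw": 1
}}

```text
time: 0.7
tool_pos: [346.9, 422.1, 280.6]
tcp_rot: [180.0, 0.0, 164.9]
ft_force: [1.6, 0.9, -0.0]
finger_gap: 85.6
grip_force: 0.0
```

>>> {"name": "play_rows", "arguments": {
  "motion": [
    [[-18.8,-19.8,0,0,0,-27],[-18.8,-19.8,0,0,0,-27],[-18.8,-19.8,0,0,0,-27],[-18.8,-19.8,0,0,0,-27],[-18.8,-19.8,0,0,0,-27]]
  ]
}}

```text
time: 1.2
tool_pos: [458.3, 214.9, 280.3]
tcp_rot: [180.0, 0.0, -167.9]
ft_force: [0.7, 0.1, 0.5]
finger_gap: 85.5
grip_force: 0.0
```

```bash
python3 - <<'E'
from h import *
im=snap("wrist"); save(im,"w1"); go([480,180,280],192)
for z in(0,): print(cast(im,[[0,0],[639,0],[639,479],[0,479]],z))
E
```

```text
row [-1.23 -3.14  0.03] [-0.26  0.05 -0.35] | t 1.2 at [461.61 208.26 280.17] [-179.74    0.05 -168.35] gap 85.4 f [ 2.14 -4.71  0.57] grip 0
[[ 335.36 -158.68    0.  ]
 [ 196.34  489.99    0.  ]
 [ 816.14  809.02    0.  ]
 [1031.27 -204.06    0.  ]]
```

View pics/w1.png

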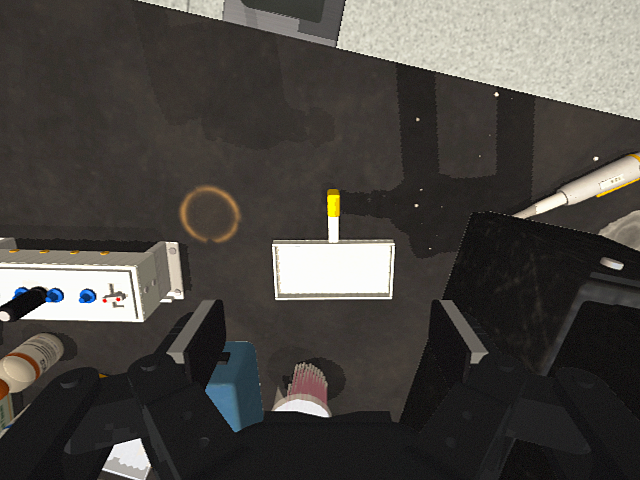

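The wrist view shows the tray at (333,270) with its yellow grip at (333,203). The left half of the block is at (80,285), and the mixer and towers flank the tray.

>>> {"name": "play_rows", "arguments": {
  "motion": [
    [[0,0,0,0,0,0],[0,0,0,0,0,0]]
  ]
}}

```text
time: 1.45
tool_pos: [457.7, 216.6, 280.1]
tcp_rot: [180.0, -0.0, -168.2]
ft_force: [-0.5, -0.3, -0.2]
finger_gap: 85.2
grip_force: 0.0
```

```bash
cat >> h.py <<'E'
def tray(im,near=None):
    """grip at z 38 by yellow, tray rim by white rectangle"""
    y=[b for b in blobs(mask(im,(22,120,100),(34,255,255)),40)[0] if near is None or np.linalg.norm(cast(im,b[0],38)[0][:2]-near)<60]
    g=cast(im,max(y,key=lambda b:b[1])[0],38)[0]
    out=[]
    w=cv2.morphologyEx(mask(im,(0,0,120),(180,60,255)),cv2.MORPH_OPEN,np.ones((9,9)))
    for c in cv2.findContours(w,cv2.RETR_EXTERNAL,cv2.CHAIN_APPROX_NONE)[0]:
        P=cast(im,c[:,0,:],16)[:,:2].astype(np.float32); (cx,cy),(a,b),t=cv2.minAreaRect(P)
        if 60<min(a,b)<95 and 130<max(a,b)<170:
            out.append((cx,cy,a,b,(t+45)%90-45))
    return g,out
E
python3 - <<'E'
from h import *
im=snap("wrist"); print(tray(im)); go([480,180,280],192)
E
```

```text
(array([464.43, 222.82,  38.  ]), [(553.7464599609375, 242.8809814453125, 80.18508911132812, 149.2919464111328, 12.40341567993164)])
row [-1.44 -4.12  0.02] [ 0.03 -0.02 -0.1 ] | t 1.5 at [457.45 217.31 280.18] [ 179.97   -0.02 -168.1 ] gap 85.4 f [ 0.28 -0.07  0.23] grip 0
```

```bash
python3 - <<'E'
from h import *
go([590,-50,250],192.4)
E
```

```text
row [ -7.46 -28.89   3.  ] [ 0.03 -0.02 -0.5 ] | t 1.5 at [457.45 217.31 280.18] [ 179.97   -0.02 -168.1 ] gap 85.4 f [ 0.28 -0.07  0.23] grip 0
```

>>> {"name": "play_rows", "arguments": {
  "motion": [
    [[-7.5,-28.9,3,0,0,-0.5],[-7.5,-28.9,3,0,0,-0.5],[-7.5,-28.9,3,0,0,-0.5],[-7.5,-28.9,3,0,0,-0.5],[-7.5,-28.9,3,0,0,-0.5]]
  ]
}}

```text
time: 2.0
tool_pos: [569.2, -5.8, 255.2]
tcp_rot: [180.0, 0.0, -167.4]
ft_force: [0.9, 1.0, 0.8]
finger_gap: 85.3
grip_force: 0.0
```

>>> {"name": "play_rows", "arguments": {
  "motion": [
    [[0,0,0,0,0,0],[0,0,0,0,0,0],[0,0,0,0,0,0]]
  ]
}}

```text
time: 2.3
tool_pos: [568.4, -4.1, 255.3]
tcp_rot: [180.0, -0.0, -167.5]
ft_force: [-0.0, 0.3, 0.0]
finger_gap: 85.5
grip_force: 0.0
```

```bash
python3 - <<'E'
from h import *
im=snap("wrist"); save(im,"w2"); go([590,-50,250],192.4)
E
```

```text
row [-1.11 -4.95  0.55] [0.02 0.02 0.13] | t 2.4 at [568.4   -4.05 255.56] [ 179.98    0.02 -167.47] gap 85.4 f [-0.19  0.27  0.09] grip 0
```

View pics/w2.png

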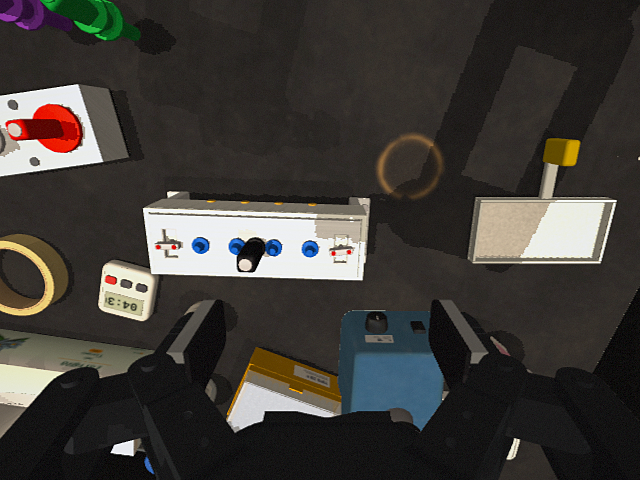

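The view shows the block with its screw heads at (168,247) and (341,253), the knob at (251,255), and the stand with the red key at the left. The nipples are at (201,246), (236,246), (274,248) and (310,249).

```bash
python3 - <<'E'
from h import *
im=snap("wrist")
m=mask(im,(0,130,90),(8,255,255))|mask(im,(172,130,90),(180,255,255)); m[:200]=0;m[270:]=0;m[:,:145]=0;m[:,370:]=0
bs=sorted(blobs(m,3)[0],key=lambda b:b[0][0])
for b in bs: print(b[0],b[1],cast(im,b[0],94.6)[0])
mb=mask(im,(100,130,60),(125,255,255)); mb[:225]=0;mb[270:]=0;mb[:,:180]=0;mb[:,330:]=0
for b in sorted(blobs(mb,8)[0],key=lambda b:b[0][0]): print("nip",b[0],b[1],b[2],cast(im,b[0],92)[0])
w=mask(im,(0,0,130),(180,50,255)); w[:200]=0; w[285:]=0;w[:,:140]=0;w[:,375:]=0
w=cv2.morphologyEx(w,cv2.MORPH_CLOSE,np.ones((25,25)))
c=max(cv2.findContours(w,cv2.RETR_EXTERNAL,cv2.CHAIN_APPROX_NONE)[0],key=cv2.contourArea)
print(cv2.minAreaRect(cast(im,c[:,0,:],83)[:,:2].astype(np.float32)), cv2.boundingRect(c))
k=mask(im,(0,0,0),(180,255,60)); k[:225]=0;k[275:]=0;k[:,:232]=0;k[:,270:]=0
save(im,"c1",(140,190,380,290),3.2)
E
```

```text
[157.88 246.41] 17 [ 631.62 -148.83   94.6 ]
[173.4 246.6] 15 [ 628.73 -134.98   94.6 ]
[332.94 252.78] 18 [602.98   8.75  94.6 ]
[348.6 251.6] 15 [598.73  22.54  94.6 ]
nip [200.11 244.95] 215 [192 237  17  17] [ 622.95 -112.1    92.  ]
nip [235.7  245.64] 180 [229 239  16  16] [616.51 -80.03  92.  ]
nip [273.05 247.36] 214 [265 240  17  16] [610.72 -46.14  92.  ]
nip [309.46 248.54] 209 [302 241  16  16] [604.56 -13.1   92.  ]
((615.0017700195312, -68.47901153564453), (79.16276550292969, 223.7049102783203), 14.002029418945312) (140, 200, 230, 85)
```

View pics/c1.png

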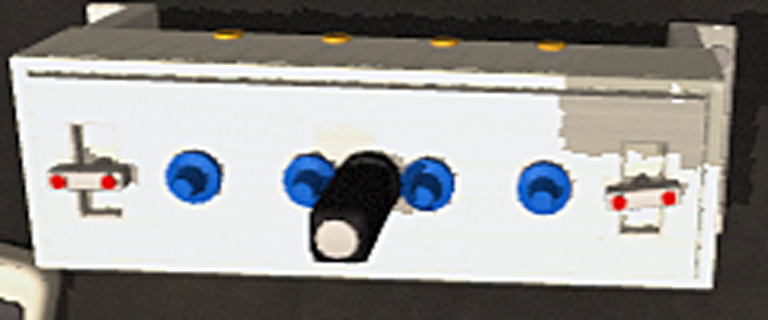

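Screw heads come out 160.2 mm apart (160 expected), so the block origin is about (615.5, -63) with yaw 10.5°. All screws are locked. Next, the tray grip.

```bash
python3 - <<'E'
from h import *
go([465,223,110],192.4); go([465,223,8],192.4)
E
```

```text
row [ 5.17 24.41 14.57] [0.01 0.03 0.15] | t 2.4 at [568.42  -4.11 255.71] [ 179.99    0.03 -167.45] gap 85.3 f [-0.05  0.22  0.18] grip 0
row [ 5.18 24.41 24.77] [0.01 0.03 0.15] | t 2.4 at [568.42  -4.11 255.71] [ 179.99    0.03 -167.45] gap 85.3 f [-0.05  0.22  0.18] grip 0
```

>>> {"name": "play_rows", "arguments": {
  "motion": [
    [[5.2,24.4,0,0,0,0.2],[5.2,24.4,0,0,0,0.2],[5.2,24.4,5,0,0,0.2],[5.2,24.4,10,0,0,0.2],[5.2,24.4,14.5,0,0,0.2]]
  ],
  "jaw": 0.6
}}

```text
time: 2.9
tool_pos: [480.3, 192.1, 167.8]
tcp_rot: [179.9, 0.4, -167.6]
ft_force: [1.0, 0.5, 0.0]
finger_gap: 51.3
grip_force: 0.0
```

>>> {"name": "play_rows", "arguments": {
  "motion": [
    [[0,0,0,0,0,0],[0,0,0,0,0,0],[0,0,0,0,0,0]]
  ]
}}

```text
time: 3.2
tool_pos: [481.6, 188.4, 167.8]
tcp_rot: [-180.0, 0.2, -167.8]
ft_force: [0.7, -0.4, 0.2]
finger_gap: 51.1
grip_force: 0.0
```

```bash
python3 - <<'E'
from h import *
im=snap("wrist"); print(tray(im)); go([465,223,8],192.4)
E
```

```text
(array([464.51, 221.  ,  38.  ]), [(550.9677734375, 242.07061767578125, 65.58845520019531, 135.83526611328125, 12.226129531860352)])
row [ 0.99  3.77 16.01] [-0.    0.22 -0.22] | t 3.2 at [482.03 188.1  168.12] [-180.      0.22 -167.82] gap 51.1 f [0.39 0.49 0.25] grip 0
```

>>> {"name": "play_rows", "arguments": {
  "motion": [
    [[1.0,3.8,4,0,0.2,-0.2],[1.0,3.8,6,0,0.2,-0.2],[1.0,3.8,8,0,0.2,-0.2],[1.0,3.8,10,0,0.2,-0.2],[1.0,3.8,12,0,0.2,-0.2]]
  ]
}}

```text
time: 3.75
tool_pos: [464.8, 222.9, 46.9]
tcp_rot: [180.0, -0.0, -167.7]
ft_force: [-0.4, -0.3, 0.4]
finger_gap: 51.2
grip_force: 0.0
```

```bash
python3 - <<'E'
from h import *
go([465,222.5,8],192.4)
E
```

```text
row [-0.01 -0.05  3.89] [ 0.02 -0.   -0.09] | t 3.8 at [464.77 222.91  46.94] [ 179.98   -0.   -167.69] gap 51.2 f [-0.39 -0.29  0.39] grip 0
```

>>> {"name": "play_rows", "arguments": {
  "motion": [
    [[0,0,2,0,0,0],[0,0,3.9,0,0,0],[0,0,3.9,0,0,0],[0,0,3.9,0,0,0]]
  ]
}}

```text
time: 4.15
tool_pos: [463.8, 222.8, 8.1]
tcp_rot: [180.0, -0.1, -167.7]
ft_force: [-0.1, 0.2, 0.2]
finger_gap: 50.9
grip_force: 0.0
```

>>> {"name": "play_rows", "arguments": {
  "motion": [
    [[0,0,0,0,0,0],[0,0,0,0,0,0],[0,0,0,0,0,0],[0,0,0,0,0,0],[0,0,0,0,0,0]]
  ],
  "jaw": 0,
  "squeeze": 50
}}

```text
time: 4.65
tool_pos: [463.6, 223.4, 8.2]
tcp_rot: [180.0, -0.1, -167.6]
ft_force: [-1.0, -1.3, 6.1]
finger_gap: 13.4
grip_force: 49.2
```

>>> {"name": "play_rows", "arguments": {
  "motion": [
    [[0.5,0,0,0,0,0],[1.5,0,0,0,0,0],[3,0,0,0,0,0],[4.5,0,0,0,0,0],[6,0,0,0,0,0]]
  ]
}}

```text
time: 5.15
tool_pos: [404.6, 210.7, 8.2]
tcp_rot: [180.0, 0.0, -167.6]
ft_force: [3.8, 0.7, 6.3]
finger_gap: 13.2
grip_force: 49.9
```

```bash
python3 - <<'E'
from h import *
im=snap("wrist"); print(tray(im)); go([415,-100,8],190.5)
E
```

```text
(array([399.77, 208.7 ,  38.  ]), [])
row [  5.49 -30.57   0.02] [ 0.01 -0.07  1.91] | t 5.2 at [402.95 210.33   8.2 ] [ 179.98   -0.07 -167.59] gap 12.8 f [-6.13 -0.88 12.11] grip 51
```

>>> {"name": "play_rows", "arguments": {
  "motion": [
    [[0.3,-1.5,-0.05,0,0,0],[0.7,-4,-0.05,0,0,0],[1.2,-6.5,-0.05,0,0,0],[1.6,-9,-0.05,0,0,0],[2,-11.5,-0.05,0,0,0]]
  ]
}}

```text
time: 5.7
tool_pos: [408.9, 93.6, 8.2]
tcp_rot: [179.9, -0.1, -167.6]
ft_force: [0.0, 5.3, 5.2]
finger_gap: 13.2
grip_force: 50.0
```

>>> {"name": "play_rows", "arguments": {
  "motion": [
    [[0.4,-2.5,0,0,0,0],[0.8,-5,0,0,0,0],[1.2,-7.5,0,0,0,0],[1.6,-10,0,0,0,0],[2,-12,0,0,0,0]]
  ]
}}

```text
time: 6.2
tool_pos: [415.2, -28.2, 8.2]
tcp_rot: [180.0, -0.1, -167.6]
ft_force: [0.2, 5.3, 6.6]
finger_gap: 13.6
grip_force: 50.3
```

>>> {"name": "play_rows", "arguments": {
  "motion": [
    [[0.4,-2,0,0,0,0.5],[0.8,-4,0,0,0,1],[1.2,-6,0,0,0,1.9],[1.4,-7,0,0,0,1.9],[1.4,-7,0,0,0,1.9]]
  ]
}}

```text
time: 6.7
tool_pos: [416.5, -100.4, 8.2]
tcp_rot: [-179.9, -0.2, -169.6]
ft_force: [-1.4, -5.9, 5.7]
finger_gap: 13.5
grip_force: 33.7
```

```bash
python3 - <<'E'
from h import *
im=snap("wrist"); save(im,"w3"); print(tray(im))
u=np.array([np.cos(np.radians(10.5)),np.sin(np.radians(10.5))])
b=np.array([615.5,-63]); p=b-190*u; go([*p,8],190.5); p=b-91*u; go([*p,8],190.5); 
# check the block again from here
m=mask(im,(0,130,90),(8,255,255))|mask(im,(172,130,90),(180,255,255))
for x in blobs(m,3)[0]: print(x[0],x[1],cast(im,x[0],94.6)[0])
E
```

```text
(array([ 411.75, -102.15,   38.  ]), [])
row [-1.25  0.03  0.01] [-0.09 -0.18 -0.07] | t 6.8 at [ 416.45 -100.23    8.17] [-179.91   -0.18 -169.57] gap 13.3 f [-1.29 -6.29  6.1 ] grip 34
row [-11.15   0.05  -0.02] [-0.09 -0.18 -0.07] | t 6.8 at [ 416.45 -100.23    8.17] [-179.91   -0.18 -169.57] gap 13.3 f [-1.29 -6.29  6.1 ] grip 34
```

View pics/w3.png

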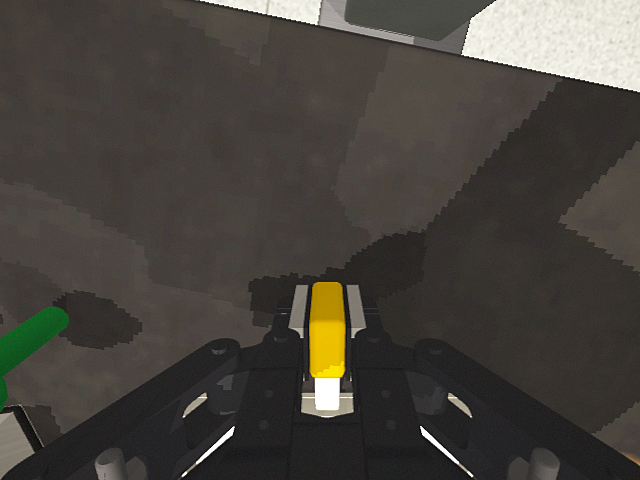

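The grip tab sits squarely between the pads at (327,330). I'll check the tray's pose with the top camera before inserting it.

```bash
python3 - <<'E'
from h import *
im=snap("top"); b=np.array([615.5,-63]);a=np.radians(10.5);u=np.array([np.cos(a),np.sin(a)]);v=np.array([-u[1],u[0]])
save(im,"t2",(260,190,480,330),3.6); s=sensors.sense(); print(s["grip_force"],s["finger_gap"])
w=mask(im,(0,0,130),(180,60,255)); w[:215]=0;w[300:]=0
for c in cv2.findContours(w,cv2.RETR_EXTERNAL,cv2.CHAIN_APPROX_NONE)[0]:
    if cv2.contourArea(c)>150:
        P=cast(im,c[:,0,:],16)[:,:2]; q=(P-b)@np.c_[u,v]; print(cv2.boundingRect(c),"block-frame x",q[:,0].min(),q[:,0].max(),"y",q[:,1].min(),q[:,1].max(),cv2.minAreaRect(P.astype(np.float32)))
E
```

```text
50.400413274765015 13.209757137672634
(311, 257, 95, 43) block-frame x -194.2876697595657 -68.46346375868657 y -146.3161647986832 76.60253526921387 ((506.27557373046875, -121.88831329345703), (240.10475158691406, 108.13217163085938), 88.5182113647461)
(602, 239, 38, 61) block-frame x -319.14135333254967 -170.81256840560334 y -773.55715235228 -646.095163778087 ((514.162841796875, -797.8394165039062), (94.51248931884766, 163.17652893066406), 81.62198638916016)
(398, 230, 61, 46) block-frame x -138.94347603283038 -41.64029303791405 y -305.63427232125605 -155.6371040223132 ((568.6630859375, -305.6971435546875), (79.04602813720703, 143.5008544921875), 20.128381729125977)
(590, 215, 27, 30) block-frame x -164.5475089265774 -84.09144343343833 y -736.4892855364398 -655.9889451684762 ((617.5653076171875, -767.0271606445312), (67.65422058105469, 80.64984893798828), 82.68294525146484)
(287, 215, 93, 45) block-frame x -38.329777542836595 50.04048713860964 y -116.38409981405013 116.42502548841902 ((621.3177490234375, -61.91607666015625), (88.05296325683594, 232.70144653320312), 10.62375545501709)
```

View pics/t2.png

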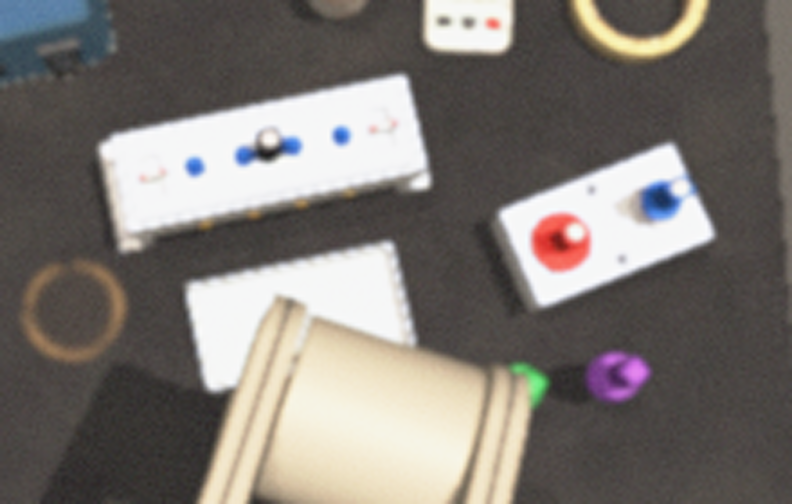

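>>> {"name": "play_rows", "arguments": {
  "motion": [
    [[-1,0,0,0,0,0],[-2.5,0,0,0,0,0],[-4,0,0,0,0,0],[-5.5,0,0,0,0,0],[-7,0,0,0,0,0]]
  ]
}}

```text
time: 7.3
tool_pos: [482.9, -86.7, 8.2]
tcp_rot: [180.0, -0.5, -169.5]
ft_force: [-23.1, -4.6, 30.9]
finger_gap: 13.3
grip_force: 53.9
```

>>> {"name": "play_rows", "arguments": {
  "motion": [
    [[-1,0,0,0,0,0],[-2,0,0,0,0,0],[-3,0,0,0,0,0],[-4,0,0,0,0,0],[-4.1,0,0,0,0,0]]
  ]
}}

```text
time: 7.8
tool_pos: [524.8, -79.0, 8.2]
tcp_rot: [-180.0, -0.3, -169.5]
ft_force: [-12.4, -2.6, 17.9]
finger_gap: 13.4
grip_force: 52.5
```

>>> {"name": "play_rows", "arguments": {
  "motion": [
    [[0,0,0,0,0,0],[0,0,0,0,0,0],[0,0,0,0,0,0]]
  ],
  "jaw": 0.6
}}

```text
time: 8.1
tool_pos: [524.9, -78.6, 6.8]
tcp_rot: [180.0, -0.3, -169.5]
ft_force: [-0.1, -0.9, -1.1]
finger_gap: 51.1
grip_force: 0.0
```

```bash
python3 - <<'E'
from h import *
go([526,-79.4,8],190.5)
im=snap("wrist"); print(tray(im))
E
```

```text
row [-0.09 -0.1  -0.12] [ 0.02 -0.26 -0.  ] | t 8.1 at [524.9  -78.58   6.79] [ 179.98   -0.26 -169.5 ] gap 51.1 f [-0.08 -0.94 -1.12] grip 0
(array([520.17, -80.74,  38.  ]), [])
```

>>> {"name": "play_rows", "arguments": {
  "motion": [
    [[0.3,0,-3,0,0.2,0],[0.3,0,-8,0,0.2,0],[0.3,0,-13,0,0.2,0],[0.3,0,-18,0,0.2,0],[0.3,0,-20,0,0.2,0]]
  ]
}}

```text
time: 8.65
tool_pos: [525.6, -79.9, 213.4]
tcp_rot: [-179.8, 0.0, -169.5]
ft_force: [0.1, 0.1, 0.1]
finger_gap: 51.5
grip_force: 0.0
```

```bash
python3 - <<'E'
from h import *
go([555,-275,225],200)
E
```

```text
row [  0.66 -19.73  -1.09] [-0.19 -0.   -9.51] | t 8.7 at [525.62 -79.85 213.41] [-179.81    0.01 -169.51] gap 51.5 f [0.12 0.1  0.09] grip 0
```

>>> {"name": "play_rows", "arguments": {
  "motion": [
    [[0.7,-5,-1,0,0,-4],[0.7,-10,-1,0,0,-9.5],[0.7,-15,-1,0,0,-9.5],[0.7,-19.7,-1,0,0,-9.5],[0.7,-19.7,-1,0,0,-9.5]]
  ]
}}

```text
time: 9.15
tool_pos: [551.7, -279.8, 215.8]
tcp_rot: [180.0, -0.5, -160.3]
ft_force: [-0.1, 0.6, 0.2]
finger_gap: 51.4
grip_force: 0.0
```

>>> {"name": "play_rows", "arguments": {
  "motion": [
    [[0,0,0,0,0,0],[0,0,0,0,0,0],[0,0,0,0,0,0]]
  ]
}}

```text
time: 9.45
tool_pos: [552.6, -273.0, 217.5]
tcp_rot: [179.9, -0.4, -159.9]
ft_force: [0.4, -0.0, -0.0]
finger_gap: 51.3
grip_force: 0.0
```

```bash
python3 - <<'E'
from h import *
go([555,-275,225],200)
im=snap("wrist"); save(im,"w4")
E
```

```text
row [-0.16 -0.27 -0.75] [ 0.07 -0.38  0.07] | t 9.4 at [ 552.58 -273.05  217.5 ] [ 179.93   -0.38 -159.93] gap 51.3 f [ 0.38 -0.04 -0.04] grip 0
```

View pics/w4.png

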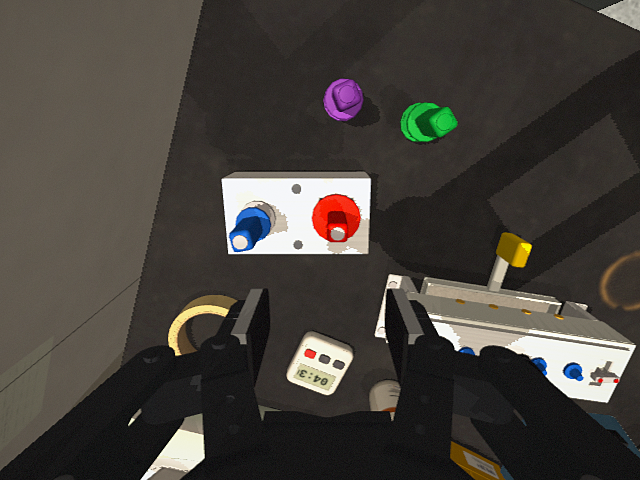

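The stand is at (297,215). The key's collar is at (336,219) with its handle top at (338,234). The rod's handle top is at (239,242). The look-alikes at (345,100) and (429,122) stand apart on the bench, while the blue handle is the one in the stand, so it fits the description.

```bash
python3 - <<'E'
from h import *
im=snap("wrist")
red=mask(im,(0,150,80),(8,255,255))|mask(im,(172,150,80),(180,255,255)); red[:180]=0;red[255:]=0;red[:,:300]=0;red[:,372:]=0
c=max(cv2.findContours(red,cv2.RETR_EXTERNAL,cv2.CHAIN_APPROX_NONE)[0],key=cv2.contourArea)[:,0,:]
P=cast(im,c,58)[:,:2].astype(np.float32); hull=c[c[:,1]<232]; Q=cast(im,hull,58)[:,:2]
A=np.c_[2*Q,np.ones(len(Q))]; s=np.linalg.lstsq(A,(Q**2).sum(1),rcond=None)[0]; print("collar",s[:2],np.sqrt(s[2]+(s[:2]**2).sum()))
gray=mask(im,(0,0,110),(180,90,255))
def top(x0,y0,x1,y1,z,m):
    mm=np.zeros_like(m);mm[y0:y1,x0:x1]=m[y0:y1,x0:x1]
    for b in blobs(mm,20)[0]: print("top",b[0],b[1],b[2],cast(im,b[0],z)[0])
top(326,225,350,243,102,gray); top(228,232,252,252,122,gray)
# stand top face
w=mask(im,(0,0,150),(180,45,255)); w|=red|mask(im,(95,100,40),(125,255,255)); mm=np.zeros_like(w); mm[177:258,218:376]=w[177:258,218:376]
mm=cv2.morphologyEx(mm,cv2.MORPH_CLOSE,np.ones((21,21)))
c=max(cv2.findContours(mm,cv2.RETR_EXTERNAL,cv2.CHAIN_APPROX_NONE)[0],key=cv2.contourArea)
print("stand",cv2.minAreaRect(cast(im,c[:,0,:],52)[:,:2].astype(np.float32)),cv2.boundingRect(c))
save(im,"c4",(215,165,380,265),4)
# block recheck
m=mask(im,(0,130,90),(8,255,255))|mask(im,(172,130,90),(180,255,255)); m[:,:400]=0
for b in blobs(m,3)[0]: print("dot",b[0],b[1],cast(im,b[0],94.6)[0])
E
```

```text
collar [ 551.52 -265.46] 20.96759199238524
top [337.21 233.16] 144 [331 227  14  13] [ 552.32 -265.33  102.  ]
top [338.98 241.14] 42 [326 238  24   5] [ 557.91 -261.77  102.  ]
top [229.54 243.81] 68 [228 232   7  20] [ 580.65 -337.68  122.  ]
top [239.9  241.53] 173 [233 235  15  14] [ 576.45 -331.19  122.  ]
stand ((564.2227172851562, -298.1156005859375), (69.89897918701172, 130.51177978515625), 20.068443298339844) (222, 178, 149, 76)
dot [600. 380.] 17 [603.35   9.95  94.6 ]
dot [616.28 380.56] 18 [598.79  24.27  94.6 ]
```

View pics/c4.png

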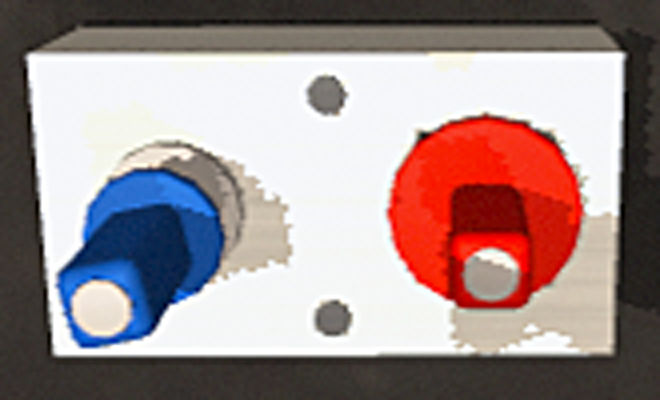

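```bash
python3 - <<'E'
from h import *
go([552.3,-265.3,130],200.1)
E
```

```text
row [-0.29  0.75  8.78] [ 0.04 -0.37 -0.02] | t 9.6 at [ 552.7  -273.21  217.77] [ 179.96   -0.37 -159.92] gap 51.3 f [0.1  0.01 0.36] grip 0
```

>>> {"name": "play_rows", "arguments": {
  "motion": [
    [[-0.3,0.7,2,0,-0.4,0],[-0.3,0.7,5,0,-0.4,0],[-0.3,0.7,8.8,0,-0.4,0],[-0.3,0.7,8.8,0,-0.4,0],[-0.3,0.7,8.8,0,-0.4,0]]
  ],
  "jaw": 0.5
}}

```text
time: 10.05
tool_pos: [551.9, -266.1, 129.4]
tcp_rot: [179.9, -0.1, -160.0]
ft_force: [0.7, -0.3, 0.9]
finger_gap: 42.5
grip_force: 0.0
```

```bash
python3 - <<'E'
from h import *
go([552.3,-265.3,66],200.1)
E
```

```text
row [-0.07  0.04  6.34] [ 0.14 -0.06 -0.07] | t 10.1 at [ 551.9  -266.07  129.42] [ 179.86   -0.06 -159.97] gap 42.5 f [ 0.71 -0.27  0.89] grip 0
```

>>> {"name": "play_rows", "arguments": {
  "motion": [
    [[-0.1,0.1,2,0.1,0,0],[-0.1,0.1,4,0.1,0,0],[-0.1,0.1,6.3,0.1,0,0],[-0.1,0.1,6.3,0.1,0,0],[-0.1,0.1,6.3,0.1,0,0]]
  ]
}}

```text
time: 10.55
tool_pos: [554.0, -266.1, 68.6]
tcp_rot: [-179.9, 0.1, -160.0]
ft_force: [-0.1, -0.3, 0.1]
finger_gap: 42.5
grip_force: 0.0
```

>>> {"name": "play_rows", "arguments": {
  "motion": [
    [[0,0,0,0,0,0],[0,0,0,0,0,0],[0,0,0,0,0,0],[0,0,0,0,0,0],[0,0,0,0,0,0]]
  ],
  "jaw": 0,
  "squeeze": 70
}}

```text
time: 11.05
tool_pos: [554.2, -266.1, 69.0]
tcp_rot: [-179.8, 0.1, -160.0]
ft_force: [-1.4, 2.6, 7.6]
finger_gap: 14.8
grip_force: 69.1
```

>>> {"name": "play_rows", "arguments": {
  "motion": [
    [[0,0,-1,0,0,0],[0,0,-4,0,0,0],[0,0,-8,0,0,0],[0,0,-12,0,0,0],[0,0,-14,0,0,0]]
  ]
}}

```text
time: 11.55
tool_pos: [554.4, -266.5, 212.4]
tcp_rot: [-179.7, 0.2, -160.0]
ft_force: [1.1, -0.6, -0.1]
finger_gap: 15.1
grip_force: 68.3
```

```bash
python3 - <<'E'
from h import *
go([630.2,-141.9,205],200); go([630.2,-141.9,205],100.5)
E
```

```text
row [-11.38   9.12   0.73] [-0.34  0.25 -0.02] | t 11.6 at [ 554.42 -266.48  212.4 ] [-179.66    0.25 -160.01] gap 15.1 f [ 1.09 -0.65 -0.1 ] grip 68
row [-11.38   9.12   0.73] [-0.04  0.48 99.48] | t 11.6 at [ 554.42 -266.48  212.4 ] [-179.66    0.25 -160.01] gap 15.1 f [ 1.09 -0.65 -0.1 ] grip 68
```

>>> {"name": "play_rows", "arguments": {
  "motion": [
    [[-2,2,0.5,-0.3,0.3,8],[-5,4,0.5,-0.3,0.3,16],[-8,6,0.5,-0.3,0.3,24],[-10,8,0.5,-0.3,0.3,32],[-11.4,9.1,0.5,-0.3,0.3,40]]
  ]
}}

```text
time: 12.05
tool_pos: [629.8, -138.9, 202.4]
tcp_rot: [179.8, -0.3, 159.7]
ft_force: [-0.3, -0.4, -1.7]
finger_gap: 15.2
grip_force: 68.3
```

>>> {"name": "play_rows", "arguments": {
  "motion": [
    [[0,0,0,0,0,8],[0,0,0,0,0,16],[0,0,0,0,0,24],[0,0,0,0,0,32],[0,0,0,0,0,40]]
  ]
}}

```text
time: 12.55
tool_pos: [629.0, -141.1, 202.4]
tcp_rot: [-179.9, -0.3, 119.7]
ft_force: [-0.0, 0.3, -0.4]
finger_gap: 14.9
grip_force: 68.3
```

>>> {"name": "play_rows", "arguments": {
  "motion": [
    [[0,0,0,0,0,8],[0,0,0,0,0,16],[0,0,0,0,0,19.5],[0,0,0,0,0,19.5],[0,0,0,0,0,19.5]]
  ]
}}

```text
time: 13.05
tool_pos: [629.0, -141.1, 202.0]
tcp_rot: [-179.8, -0.3, 100.6]
ft_force: [-1.0, 0.6, -0.5]
finger_gap: 14.8
grip_force: 68.3
```

```bash
python3 - <<'E'
from h import *
go([630.2,-141.9,205],100.5); im=snap("wrist"); save(im,"w5")
m=mask(im,(0,130,90),(8,255,255))|mask(im,(172,130,90),(180,255,255))
for b in blobs(m,3)[0]: print(b[0],b[1],b[2],cast(im,b[0],94.6)[0])
E
```

```text
row [-0.1  0.1 -0.3] [-0.19 -0.28  0.11] | t 13.1 at [ 628.99 -141.09  202.03] [-179.81   -0.28  100.61] gap 14.8 f [-0.99  0.62 -0.55] grip 68
[328.44 223.59] 27 [326 221   6   6] [ 628.3  -134.94   94.6 ]
[326.98 289.47] 5309 [282 244  91 116] [ 637.13 -187.79   94.6 ]
[398.32 308.43] 95 [393 303  11  12] [ 696.07 -193.59   94.6 ]
```

View pics/w5.png

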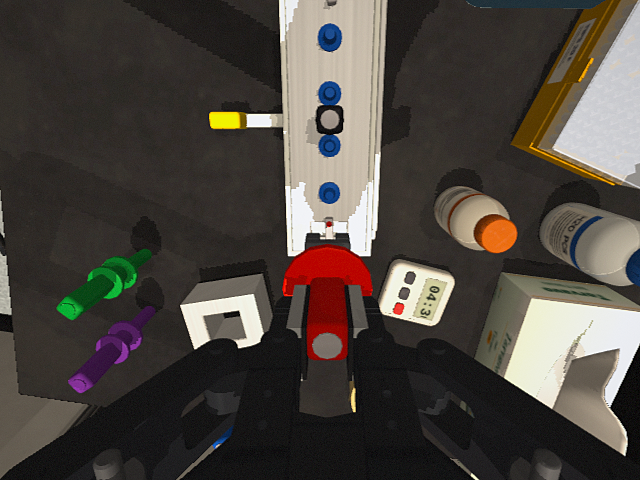

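The key hangs upright in the grip, its collar at about (327,285). The right bar's inner dot is at (328,224), just ahead of the fork. The green and purple rods and the timer are clear.

```bash
python3 - <<'E'
from h import *
im=snap("wrist"); s=sensors.sense(); tip=s["tool_pos"][2]-62
g=mask(im,(0,0,100),(180,70,255)); g[:325]=0;g[365:]=0;g[:,:308]=0;g[:,:348]=g[:,:348];g[:,348:]=0
for b in blobs(g,60)[0]: print("top",b[0],b[1],b[2],cast(im,b[0],tip+95)[0])
m=mask(im,(0,130,90),(8,255,255))|mask(im,(172,130,90),(180,255,255)); m[300:]=0;m[:240]=0
e=[]
for y in range(252,283,3):
    x=np.where(m[y])[0]; 
    if len(x): e+=[(x.min(),y),(x.max(),y)]
for x in range(300,355,5):
    y=np.where(m[:,x])[0]; 
    if len(y): e.append((x,y.min()))
Q=cast(im,e,tip+51)[:,:2]
A=np.c_[2*Q,np.ones(len(Q))]; k=np.linalg.lstsq(A,(Q**2).sum(1),rcond=None)[0]; print("collar",k[:2],np.sqrt(k[2]+(k[:2]**2).sum()))
# black fork tip visible extents
b=mask(im,(0,0,0),(180,255,45)); 
for y in (236,240,244): print(y,np.where(b[y,290:372])[0]+290)
save(im,"c5",(270,190,390,290),5)
E
```

```text
top [326.68 345.19] 583 [312 333  30  26] [ 628.76 -141.62  234.68]
collar [ 644.86 -128.66] 27.765223989156585
236 [307 308 309 310 311 312 313 314 315 316 317 318 319 336 337 338 339 340
 341 342 343 344 347 348]
240 [306 307 308 309 310 311 312 313 314 315 316 317 318 319 320 321 322 323
 324 325 326 327 328 329 330 331 332 333 334 335 336 337 338 339 340 341
 342 343 344 345 346 347 348]
244 [305]
```

View pics/c5.png

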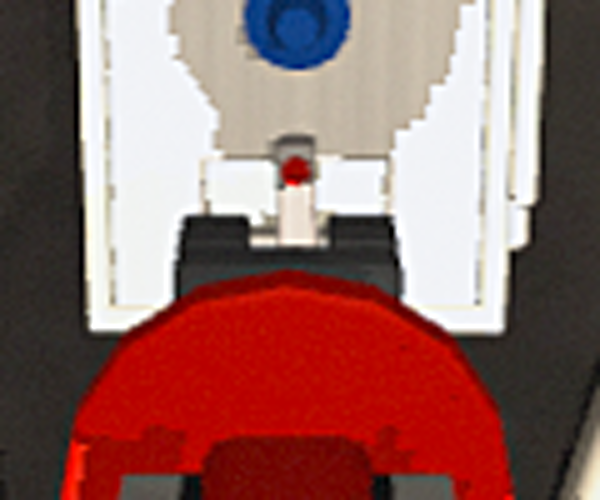

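```bash
python3 - <<'E'
from h import *
im=snap("wrist"); f=cast(im,[[327.6,237]],140)[0]; a=np.radians(10.5);u=np.array([np.cos(a),np.sin(a)]);v=np.array([-u[1],u[0]])
T=np.array([629.7,-141.8]); p=sensors.sense()["tool_pos"][:2]
print("fork front",f,"rel tcp in block x,y",(f[:2]-p)@u,(f[:2]-p)@v)
c=p+u*((f[:2]-p)@u)
q=p+u*((T-c)@u)+v*((T-p-np.array([-.2,-.5]))@v); print(q); go([*q,62+88],100.5)
E
```

```text
fork front [ 626.85 -130.73  140.  ] rel tcp in block x,y -0.1426241774072149 10.510665701606346
[ 629.76 -141.33]
row [-0.07  0.1   5.16] [-0.21 -0.3   0.06] | t 13.2 at [ 628.91 -141.04  201.56] [-179.79   -0.3   100.56] gap 15.1 f [-0.18  0.06 -0.34] grip 68
```

>>> {"name": "play_rows", "arguments": {
  "motion": [
    [[-0.05,0.1,1.5,-0.2,-0.3,0],[-0.05,0.1,3,-0.2,-0.3,0],[-0.05,0.1,4,-0.2,-0.3,0],[-0.05,0.1,4.5,-0.2,-0.3,0],[-0.05,0.1,4.8,-0.2,-0.3,0]]
  ]
}}

```text
time: 13.7
tool_pos: [629.3, -141.0, 152.3]
tcp_rot: [-179.9, -0.0, 100.5]
ft_force: [0.7, -0.4, -1.4]
finger_gap: 14.6
grip_force: 68.3
```

>>> {"name": "play_rows", "arguments": {
  "motion": [
    [[0,0,0.1,0,0,0],[0,0,0.2,0,0,0],[0,0,0.3,0,0,0],[0,0,0.3,0,0,0]]
  ]
}}

```text
time: 14.1
tool_pos: [629.9, -141.2, 150.6]
tcp_rot: [-180.0, 0.0, 100.5]
ft_force: [0.8, 0.0, -1.2]
finger_gap: 15.1
grip_force: 68.3
```

```bash
python3 - <<'E'
from h import *
go([629.76,-141.33,150],100.5)
E
```

```text
row [-0.01 -0.01  0.06] [-0.    0.01 -0.01] | t 14.1 at [ 629.88 -141.16  150.59] [-180.      0.01  100.49] gap 15.1 f [ 0.76  0.02 -1.2 ] grip 68
```

>>> {"name": "play_rows", "arguments": {
  "motion": [
    [[0,0,0,0,0,-8],[0,0,0,0,0,-16],[0,0,0,0,0,-24],[0,0,0,0,0,-32],[0,0,0,0,0,-40]]
  ]
}}

```text
time: 14.6
tool_pos: [630.0, -141.2, 150.6]
tcp_rot: [180.0, 0.0, 140.8]
ft_force: [0.3, 0.1, -2.1]
finger_gap: 14.9
grip_force: 68.2
```

>>> {"name": "play_rows", "arguments": {
  "motion": [
    [[0,0,0,0,0,-8],[0,0,0,0,0,-16],[0,0,0,0,0,-24],[0,0,0,0,0,-32],[0,0,0,0,0,-40]]
  ]
}}

```text
time: 15.1
tool_pos: [630.0, -141.2, 150.6]
tcp_rot: [-180.0, 0.0, -179.2]
ft_force: [0.2, -0.2, -1.4]
finger_gap: 14.6
grip_force: 68.2
```

>>> {"name": "play_rows", "arguments": {
  "motion": [
    [[0,0,0,0,0,-5],[0,0,0,0,0,-10],[0,0,0,0,0,-14],[0,0,0,0,0,-14]]
  ]
}}

```text
time: 15.5
tool_pos: [630.0, -141.2, 150.6]
tcp_rot: [-180.0, 0.0, -165.5]
ft_force: [1.6, -0.4, -0.8]
finger_gap: 14.8
grip_force: 68.2
```

```bash
python3 - <<'E'
from h import *
go([629.76,-141.33,150],194.5); print(sensors.sense()["wrist_torque"])
E
```

```text
row [ 0.03 -0.    0.06] [-0.02  0.02  0.05] | t 15.5 at [ 630.04 -141.21  150.63] [-179.98    0.02 -165.45] gap 14.8 f [ 1.64 -0.36 -0.83] grip 68
[-0.12 -0.17 -0.  ]
```

>>> {"name": "play_rows", "arguments": {
  "motion": [
    [[0,0,0,0,0,-2],[0,0,0,0,0,-4],[0,0,0,0,0,-4]]
  ]
}}

```text
time: 15.8
tool_pos: [630.0, -141.2, 150.6]
tcp_rot: [-180.0, 0.0, -161.6]
ft_force: [1.4, -1.1, -1.6]
finger_gap: 15.0
grip_force: 68.3
```

```bash
python3 - <<'E'
from h import *
go([629.76,-141.33,150],194.5); print(sensors.sense()["wrist_torque"])
im=snap("wrist"); save(im,"c6",(270,180,390,280),4)
E
```

```text
row [ 0.03 -0.    0.06] [-0.02  0.02  3.9 ] | t 15.8 at [ 630.02 -141.22  150.6 ] [-179.98    0.01 -161.6 ] gap 15.0 f [ 1.4  -1.07 -1.59] grip 68
[-0.1  -0.27 -0.03]
```

>>> {"name": "play_rows", "arguments": {
  "motion": [
    [[0,0,0,0,0,4],[0,0,-0.5,0,0,6],[0,0,-2,0,0,6],[0,0,-4,0,0,6],[0,0,-5.5,0,0,6]]
  ]
}}

```text
time: 16.35
tool_pos: [630.2, -141.3, 207.7]
tcp_rot: [-180.0, 0.1, -167.5]
ft_force: [0.8, -0.2, -1.2]
finger_gap: 15.2
grip_force: 68.3
```

```bash
python3 - <<'E'
from h import *
im=snap("wrist"); save(im,"w6"); 
m=mask(im,(0,130,90),(8,255,255))|mask(im,(172,130,90),(180,255,255))
for b in blobs(m,3)[0]: print(b[0],b[1],cast(im,b[0],94.6)[0])
go([600.6,16.0,205],102)
E
```

```text
[327.92 220.56] 25 [ 622.98 -142.88   94.6 ]
[547.12 235.67] 24 [598.44  23.09  94.6 ]
[527.76 237.36] 25 [602.92   9.18  94.6 ]
[326.69 237.31] 13 [ 636.15 -140.91   94.6 ]
[326.94 289.33] 5283 [ 679.04 -131.2    94.6 ]
[221.57 271.87] 106 [ 682.15 -215.7    94.6 ]
row [-0.39 16.06  0.55] [ 0.09  0.34 90.48] | t 16.4 at [ 631.48 -141.63  210.91] [-179.83    0.27 -167.52] gap 14.8 f [ 0.03 -0.4   2.37] grip 68
```

View pics/w6.png

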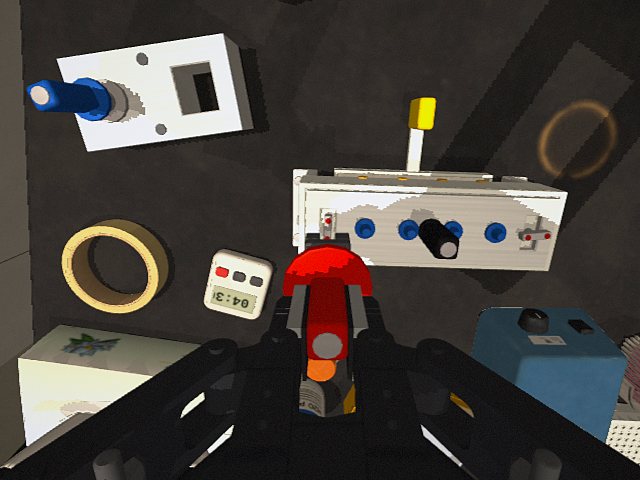

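The right bar now lies along the block's x, dots at (328,221) and (327,237). The left bar at (537,236) is about 7° off the block's y.

>>> {"name": "play_rows", "arguments": {
  "motion": [
    [[0,2,-1.5,0,0,8],[0,5,-1.5,0,0,16],[0,8.5,-1.5,0,0,24],[-0.2,12,-1.5,0,0,32],[-0.4,16,-1,0,0.3,40]]
  ]
}}

```text
time: 16.9
tool_pos: [599.3, 16.7, 216.6]
tcp_rot: [-179.9, -0.2, 152.1]
ft_force: [0.0, -0.7, -0.3]
finger_gap: 14.5
grip_force: 68.4
```

>>> {"name": "play_rows", "arguments": {
  "motion": [
    [[0,0,0,0,0,8],[0,0,0,0,0,16],[0,0,0,0,0,24],[0,0,0,0,0,32],[0,0,0,0,0,40]]
  ]
}}

```text
time: 17.4
tool_pos: [599.1, 16.1, 215.6]
tcp_rot: [-179.7, -0.1, 112.2]
ft_force: [0.4, 0.1, -1.7]
finger_gap: 14.7
grip_force: 68.5
```

>>> {"name": "play_rows", "arguments": {
  "motion": [
    [[0,0,0,0,0,6],[0,0,0,0,0,6],[0,0,0,0,0,6]]
  ]
}}

```text
time: 17.7
tool_pos: [599.1, 16.0, 215.5]
tcp_rot: [-179.7, -0.1, 106.7]
ft_force: [-0.1, -0.9, -1.4]
finger_gap: 15.2
grip_force: 68.5
```

```bash
python3 - <<'E'
from h import *
im=snap("wrist"); save(im,"c7",(270,180,390,280),5)
m=mask(im,(0,130,90),(8,255,255))|mask(im,(172,130,90),(180,255,255))
for b in blobs(m,3)[0]: print(b[0],b[1],cast(im,b[0],94.6)[0])
b=mask(im,(0,0,0),(180,255,45)); 
for y in (232,236,240): print(y,np.where(b[y,290:372])[0]+290)
go([600.6,16.3,150],106)
E
```

```text
[329.5  218.69] 26 [598.35  22.05  94.6 ]
[330.09 236.52] 23 [602.99   8.3   94.6 ]
[327.07 289.52] 5327 [613.94 -36.46  94.6 ]
[303.  393.5] 14 [ 623.05 -143.6    94.6 ]
[318.57 395.  ] 14 [ 637.18 -141.06   94.6 ]
232 []
236 [307 308 318 336 348]
240 [306 307 308 312 313 316 318 319 336 348]
row [-0.02  0.18  6.55] [-0.28 -0.12  0.66] | t 17.8 at [599.11  15.96 215.46] [-179.72   -0.12  106.66] gap 15.1 f [-0.28 -0.38 -1.29] grip 68
```

View pics/c7.png

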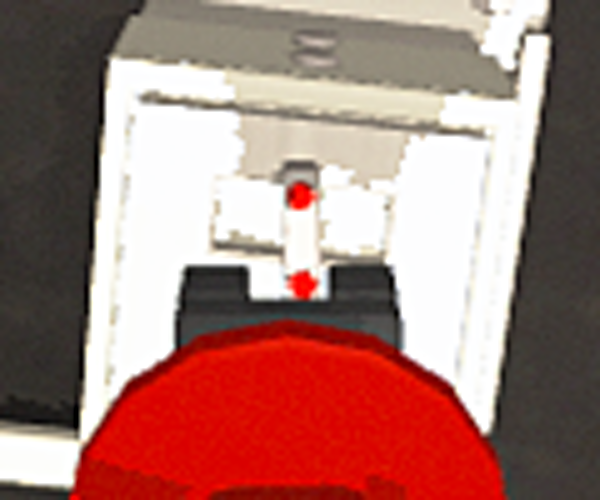

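The fork straddles the left bar, whose dots are at (330,219) and (330,237). Its centre is about (600.7, 15.8) at 18°, so I'll lower the key over it.

>>> {"name": "play_rows", "arguments": {
  "motion": [
    [[-0.04,0.18,2,-0.3,-0.1,0],[-0.04,0.18,4,-0.3,-0.1,-0.5],[-0.04,0.18,5.2,-0.3,-0.1,-0.5],[-0.04,0.18,5.8,-0.3,-0.1,-0.5],[-0.04,0.18,6.1,-0.3,-0.1,-0.5]]
  ]
}}

```text
time: 18.25
tool_pos: [600.4, 16.1, 153.8]
tcp_rot: [-180.0, -0.0, 107.0]
ft_force: [0.6, -0.4, -0.5]
finger_gap: 15.1
grip_force: 68.6
```

>>> {"name": "play_rows", "arguments": {
  "motion": [
    [[0,0,0.1,0,0,0],[0,0,0.2,0,0,0],[0,0,0.3,0,0,0],[0,0,0.4,0,0,0],[0,0,0.4,0,0,0]]
  ]
}}

```text
time: 18.75
tool_pos: [600.6, 16.1, 150.4]
tcp_rot: [180.0, -0.0, 107.0]
ft_force: [-0.3, 0.1, -0.2]
finger_gap: 15.3
grip_force: 68.6
```

```bash
python3 - <<'E'
from h import *
go([600.9,16.1,150.5],198)
E
```

```text
row [-0.01  0.03 -0.01] [  0.03  -0.   -91.01] | t 18.8 at [600.62  16.13 150.41] [179.98  -0.02 106.99] gap 15.3 f [-0.33  0.08 -0.17] grip 69
```

>>> {"name": "play_rows", "arguments": {
  "motion": [
    [[0,0,0,0,0,-8],[0,0,0,0,0,-16],[0,0,0,0,0,-24],[0,0,0,0,0,-32],[0,0,0,0,0,-40]]
  ]
}}

```text
time: 19.25
tool_pos: [600.7, 16.1, 150.4]
tcp_rot: [180.0, 0.0, 147.3]
ft_force: [0.5, 0.8, -0.7]
finger_gap: 14.5
grip_force: 68.5
```

>>> {"name": "play_rows", "arguments": {
  "motion": [
    [[0,0,0,0,0,-8],[0,0,0,0,0,-16],[0,0,0,0,0,-24],[0,0,0,0,0,-32],[0,0,0,0,0,-40]]
  ]
}}

```text
time: 19.75
tool_pos: [600.8, 16.1, 150.4]
tcp_rot: [180.0, 0.0, -172.7]
ft_force: [1.3, -0.1, -0.9]
finger_gap: 14.4
grip_force: 68.4
```

>>> {"name": "play_rows", "arguments": {
  "motion": [
    [[0,0,0,0,0,-5],[0,0,0,0,0,-11],[0,0,0,0,0,-11]]
  ]
}}

```text
time: 20.05
tool_pos: [600.8, 16.1, 150.4]
tcp_rot: [180.0, 0.0, -161.9]
ft_force: [1.0, -0.2, -1.1]
finger_gap: 14.9
grip_force: 68.4
```

>>> {"name": "play_rows", "arguments": {
  "motion": [
    [[0,0,0,0,0,4],[0,0,-0.5,0,0,6],[0,0,-2,0,0,6],[0,0,-4,0,0,6],[0,0,-6.5,0,0,6]]
  ]
}}

```text
time: 20.55
tool_pos: [600.1, 16.2, 216.1]
tcp_rot: [180.0, -0.1, -168.1]
ft_force: [-0.1, -1.2, -1.4]
finger_gap: 15.1
grip_force: 68.5
```

>>> {"name": "play_rows", "arguments": {
  "motion": [
    [[0,0,0,0,0,0],[0,0,0,0,0,0]]
  ]
}}

```text
time: 20.75
tool_pos: [601.3, 16.1, 216.7]
tcp_rot: [-180.0, 0.1, -168.0]
ft_force: [-0.5, -0.4, -2.0]
finger_gap: 15.0
grip_force: 68.5
```

```bash
python3 - <<'E'
from h import *
im=snap("wrist"); 
m=mask(im,(0,130,90),(8,255,255))|mask(im,(172,130,90),(180,255,255))
for b in blobs(m,3)[0]: print(b[0],b[1],cast(im,b[0],94.6)[0])
go([552.2,-265.2,210],200.1)
E
```

```text
[120.12 211.88] 25 [ 623.08 -143.31   94.6 ]
[327.81 216.86] 21 [593.69  14.48  94.6 ]
[122.91 229.91] 22 [ 637.43 -140.71   94.6 ]
[326.6  234.44] 25 [607.93  16.54  94.6 ]
[326.96 289.32] 5281 [654.75  26.77  94.6 ]
[ 71.29 265.28] 100 [ 676.6  -180.66   94.6 ]
row [ 10.56 -26.52   0.51] [ 0.03  0.01 -8.13] | t 20.8 at [600.5   16.14 215.22] [ 179.97    0.01 -168.03] gap 14.9 f [-0.31 -0.01 -1.33] grip 69
```

>>> {"name": "play_rows", "arguments": {
  "motion": [
    [[2,-5,-1,0,0,-3],[4,-10,-1,0,0,-6],[6,-15,-1,0,0,-8.1],[8,-20,-1,0,0,-8.1],[10,-25,0,0,0,-8.1]]
  ]
}}

```text
time: 21.3
tool_pos: [557.4, -230.7, 217.7]
tcp_rot: [180.0, 0.0, -159.9]
ft_force: [1.0, -0.5, -1.2]
finger_gap: 14.9
grip_force: 68.7
```

>>> {"name": "play_rows", "arguments": {
  "motion": [
    [[0,0,0,0,0,0],[0,0,0,0,0,0],[0,0,0,0,0,0]]
  ]
}}

```text
time: 21.6
tool_pos: [558.0, -227.8, 217.2]
tcp_rot: [179.9, -0.0, -159.9]
ft_force: [0.2, 1.2, -0.5]
finger_gap: 15.1
grip_force: 68.8
```

```bash
python3 - <<'E'
from h import *
go([552.2,-265.2,120],200.1)
E
```

```text
row [ 1.82 -3.34  9.71] [ 0.12 -0.03  0.  ] | t 21.6 at [ 557.98 -227.78  217.15] [ 179.88   -0.03 -159.9 ] gap 15.1 f [ 0.22  1.17 -0.54] grip 69
```

Move over the seat, check with the camera where the key and hole are, then lower.

>>> {"name": "play_rows", "arguments": {
  "motion": [
    [[1,-2,1,0.1,0,0],[1.8,-3.3,2,0.1,0,0],[1.8,-3.3,4,0.1,0,0],[1.8,-3.3,6,0.1,0,0],[1.8,-3.3,7.5,0.1,0,0]]
  ]
}}

```text
time: 22.1
tool_pos: [552.1, -264.9, 141.0]
tcp_rot: [180.0, -0.1, -159.9]
ft_force: [0.3, -0.1, -0.8]
finger_gap: 14.7
grip_force: 68.8
```

>>> {"name": "play_rows", "arguments": {
  "motion": [
    [[0,0,0,0,0,0],[0,0,0,0,0,0]]
  ]
}}

```text
time: 22.3
tool_pos: [552.6, -265.5, 143.0]
tcp_rot: [-180.0, -0.0, -159.9]
ft_force: [0.1, -0.3, -0.6]
finger_gap: 14.7
grip_force: 68.8
```

```bash
python3 - <<'E'
from h import *
go([552.2,-265.2,69],200.1); im=snap("wrist"); tip=sensors.sense()["tool_pos"][2]-62
g=mask(im,(0,0,100),(180,70,255)); g[:325]=0;g[365:]=0;g[:,:308]=0;g[:,348:]=0
for b in blobs(g,60)[0]: print("top",b[0],b[1],cast(im,b[0],tip+95)[0])
save(im,"c8",(200,170,440,300),3)
E
```

```text
row [0.03 0.05 7.4 ] [-0.04 -0.01  0.03] | t 22.3 at [ 552.63 -265.53  143.02] [-179.96   -0.01 -159.87] gap 14.7 f [ 0.15 -0.33 -0.65] grip 69
top [326.78 345.13] 583 [ 551.17 -266.95  176.96]
```

View pics/c8.png

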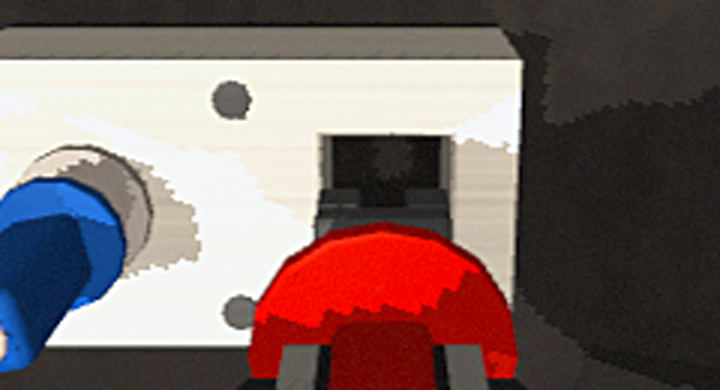

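The fork at (383,200) in the crop sits about 1 mm left of the hole centre at (387,170). I'll shift 1 mm and lower the key.

>>> {"name": "play_rows", "arguments": {
  "motion": [
    [[0,0.1,1,0,0,0],[0,0.1,2.5,0,0,0],[0,0.1,4,0,0,0],[0,0.1,5.5,0,0,0],[0,0.1,6.8,0,0,0]]
  ]
}}

```text
time: 22.85
tool_pos: [551.5, -264.8, 72.7]
tcp_rot: [180.0, -0.1, -159.9]
ft_force: [0.2, -0.2, -0.5]
finger_gap: 15.1
grip_force: 68.8
```

>>> {"name": "play_rows", "arguments": {
  "motion": [
    [[0,0,0.2,0,0,0],[0,0,0.4,0,0,0],[0,0,0.5,0,0,0],[0,0,0.5,0,0,0]]
  ]
}}

```text
time: 23.25
tool_pos: [552.8, -265.5, 70.8]
tcp_rot: [-179.9, 0.1, -159.9]
ft_force: [1.6, 0.2, -1.5]
finger_gap: 15.1
grip_force: 68.8
```

```bash
python3 - <<'E'
from h import *
go([552.2,-265.2,69],200.1)
E
```

```text
row [0.04 0.05 0.18] [-0.13  0.05 -0.02] | t 23.2 at [ 552.78 -265.5    70.79] [-179.87    0.05 -159.92] gap 15.1 f [ 1.6   0.2  -1.49] grip 69
```

>>> {"name": "play_rows", "arguments": {
  "motion": [
    [[0,0,0.1,0,0,0],[0,0,0.2,0,0,0],[0,0,0.2,0,0,0],[0,0,0.2,0,0,0]]
  ]
}}

```text
time: 23.65
tool_pos: [552.7, -265.5, 69.0]
tcp_rot: [-179.9, 0.1, -159.9]
ft_force: [-0.8, 0.5, 5.1]
finger_gap: 14.9
grip_force: 69.5
```

>>> {"name": "play_rows", "arguments": {
  "motion": [
    [[0,0,0,0,0,0],[0,0,0,0,0,0],[0,0,0,0,0,0]]
  ],
  "jaw": 0.5
}}

```text
time: 23.95
tool_pos: [552.1, -265.1, 67.7]
tcp_rot: [-179.9, -0.0, -159.9]
ft_force: [0.2, 0.5, -0.5]
finger_gap: 42.4
grip_force: 0.0
```

>>> {"name": "play_rows", "arguments": {
  "motion": [
    [[0,0,-2,0,0,0],[0,0,-5,0,0,0],[0,0,-9,0,0,0],[0,0,-13,0,0,0],[0,0,-15,0,0,0]]
  ]
}}

```text
time: 24.45
tool_pos: [553.6, -265.8, 222.6]
tcp_rot: [-179.7, 0.2, -159.9]
ft_force: [1.2, -1.1, -0.7]
finger_gap: 42.6
grip_force: 0.0
```

```bash
python3 - <<'E'
from h import *
im=snap("wrist"); save(im,"w9")
red=mask(im,(0,150,80),(8,255,255))|mask(im,(172,150,80),(180,255,255))
for b in blobs(red,50)[0]: print(b[0],b[1],b[2],cast(im,b[0],58)[0])
yl=mask(im,(22,120,100),(34,255,255))
for b in blobs(yl,50)[0]: print("yel",b[0],b[1],cast(im,b[0],38)[0])
go([615.5,-63.2,205],190.6); go([615.5,-63.2,205],100.6)
E
```

```text
[328.65 207.88] 1604 [305 186  48  47] [ 549.3  -267.22   58.  ]
[305.27 345.59] 74 [300 341  12  10] [ 692.91 -239.81   58.  ]
yel [507.27 243.06] 819 [526.7  -88.83  38.  ]
row [-12.69  17.     1.98] [-0.44  0.38  9.48] | t 24.5 at [ 554.54 -266.36  225.43] [-179.53    0.34 -159.91] gap 42.8 f [-0.38  0.15  2.79] grip 0
row [-12.69  17.     1.98] [-0.05  0.66 99.48] | t 24.5 at [ 554.54 -266.36  225.43] [-179.53    0.34 -159.91] gap 42.8 f [-0.38  0.15  2.79] grip 0
```

>>> {"name": "play_rows", "arguments": {
  "motion": [
    [[-3,4,1,0,0.6,8],[-6,8,1,0,0.6,16],[-9,12,1,0,0.6,24],[-12,16,1,0,0.6,32],[-12.7,17,1,0,0.6,40]]
  ]
}}

```text
time: 25.0
tool_pos: [613.7, -57.0, 207.3]
tcp_rot: [-179.8, -0.5, 160.0]
ft_force: [1.1, -0.5, 0.6]
finger_gap: 42.9
grip_force: 0.0
```

>>> {"name": "play_rows", "arguments": {
  "motion": [
    [[0,0,0,0,0,8],[0,0,0,0,0,16],[0,0,0,0,0,24],[0,0,0,0,0,32],[0,0,0,0,0,40]]
  ]
}}

```text
time: 25.5
tool_pos: [612.9, -61.6, 207.2]
tcp_rot: [-179.4, -0.3, 119.8]
ft_force: [-0.4, 0.1, 0.2]
finger_gap: 42.6
grip_force: 0.0
```

>>> {"name": "play_rows", "arguments": {
  "motion": [
    [[0,0,0,0,0,8],[0,0,0,0,0,16],[0,0,0,0,0,19.5],[0,0,0,0,0,19.5],[0,0,0,0,0,19.5]]
  ]
}}

```text
time: 26.0
tool_pos: [612.9, -61.7, 207.4]
tcp_rot: [-179.4, -0.1, 100.7]
ft_force: [0.2, -0.4, 0.6]
finger_gap: 42.7
grip_force: 0.0
```

```bash
python3 - <<'E'
from h import *
im=snap("wrist"); print(tray(im)[0])
g=mask(im,(0,0,110),(180,80,255))
k=mask(im,(0,0,0),(180,255,50)); k[330:]=0
for b in blobs(k,100)[0]: 
    if b[1]<3000 and 250<b[0][0]<400 and b[0][1]>150: print("blk",b[0],b[1],b[2],cast(im,b[0],130)[0])
go([615.5,-63.2,96],100.6); save(im,"w10")
E
```

```text
[532.08 -74.17  38.  ]
blk [331.74 233.3 ] 585 [320 218  24  39] [613.51 -53.79 130.  ]
blk [380.15 312.21] 652 [370 271  25  59] [ 658.07 -104.53  130.  ]
row [-0.2   0.33 11.15] [-0.58 -0.05  0.1 ] | t 26.1 at [613.01 -61.72 207.56] [-179.42   -0.05  100.7 ] gap 42.5 f [-0.17 -0.24  0.32] grip 0
```

View pics/w10.png

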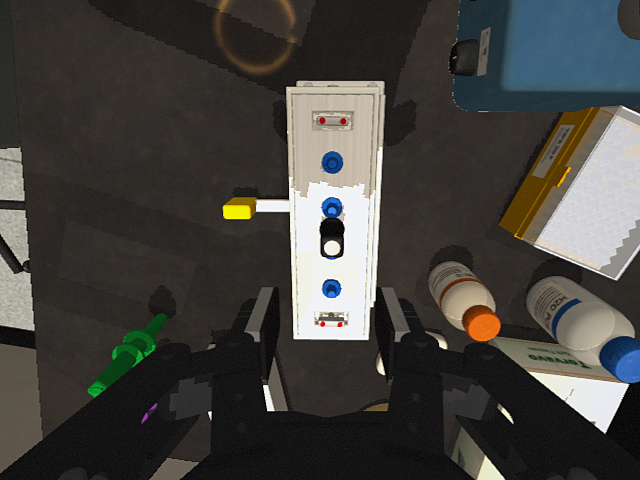

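Both bars at (332,121) and (331,323) lie along the slots. The knob top is at (332,247), with the tray's tab at (238,208).

```bash
python3 - <<'E'
from h import *
im=snap("wrist"); print(cast(im,[[332,247]],130))
m=mask(im,(0,130,90),(8,255,255))|mask(im,(172,130,90),(180,255,255)); 
for b in blobs(m,3)[0]: 
    if 300<b[0][0]<360: print(b[0],b[1],cast(im,b[0],94.6)[0])
E
```

```text
[[615.59 -63.15 130.  ]]
[321.81 120.23] 31 [593.54  14.31  94.6 ]
[342.65 120.74] 31 [607.74  16.65  94.6 ]
[322.12 323.71] 17 [ 622.94 -143.35   94.6 ]
[339.5  324.22] 18 [ 637.16 -141.07   94.6 ]
```

>>> {"name": "play_rows", "arguments": {
  "motion": [
    [[-0.2,0.3,2,-0.6,0,0],[-0.2,0.3,5,-0.6,0,0],[-0.2,0.3,8,-0.6,0,0],[-0.2,0.3,10,-0.6,0,0],[-0.2,0.3,11.1,-0.6,0,0]]
  ]
}}

```text
time: 26.6
tool_pos: [613.9, -63.0, 94.2]
tcp_rot: [-179.9, -0.1, 100.6]
ft_force: [0.5, 0.7, 0.2]
finger_gap: 42.7
grip_force: 0.0
```

>>> {"name": "play_rows", "arguments": {
  "motion": [
    [[0,0,0,0,0,0],[0,0,0,0,0,0],[0,0,0,0,0,0]]
  ]
}}

```text
time: 26.9
tool_pos: [616.6, -63.5, 98.8]
tcp_rot: [179.8, 0.0, 100.6]
ft_force: [-0.2, 0.0, 0.5]
finger_gap: 42.7
grip_force: 0.0
```

```bash
python3 - <<'E'
from h import *
go([615.6,-63.15,96],100.6)
E
```

```text
row [ 0.05 -0.09  0.28] [ 0.2   0.02 -0.  ] | t 26.9 at [616.62 -63.5   98.78] [179.8    0.02 100.6 ] gap 42.7 f [-0.19  0.    0.46] grip 0
```

>>> {"name": "play_rows", "arguments": {
  "motion": [
    [[0,-0.1,0.2,0.2,0,0],[0,-0.1,0.2,0.2,0,0],[0,-0.1,0.2,0.2,0,0]]
  ]
}}

```text
time: 27.2
tool_pos: [614.5, -63.5, 95.2]
tcp_rot: [-179.9, -0.0, 100.6]
ft_force: [-0.4, 0.7, 1.0]
finger_gap: 42.6
grip_force: 0.0
```

>>> {"name": "play_rows", "arguments": {
  "motion": [
    [[0,0,0,0,0,0],[0,0,0,0,0,0],[0,0,0,0,0,0],[0,0,0,0,0,0],[0,0,0,0,0,0]]
  ],
  "jaw": 0,
  "squeeze": 80
}}

```text
time: 27.7
tool_pos: [614.7, -63.5, 95.2]
tcp_rot: [-179.9, -0.0, 100.6]
ft_force: [-0.2, -0.2, 2.1]
finger_gap: 14.9
grip_force: 78.2
```

```bash
python3 - <<'E'
from h import *
go([615.6,-63.15,98],100.6)
E
```

```text
row [ 0.02  0.1  -0.28] [-0.12 -0.02 -0.01] | t 27.7 at [614.69 -63.49  95.18] [-179.88   -0.02  100.59] gap 14.9 f [-0.24 -0.18  2.07] grip 78
```

>>> {"name": "play_rows", "arguments": {
  "motion": [
    [[0,0,-0.2,0,0,0],[0,0,-0.5,0,0,0],[0,0,-1,0,0,0],[0,0,-1.8,0,0,0],[0,0,-3,0,0,0]]
  ]
}}

```text
time: 28.2
tool_pos: [613.7, -63.4, 124.8]
tcp_rot: [-179.7, -0.1, 100.6]
ft_force: [-0.4, 1.2, -1.5]
finger_gap: 15.6
grip_force: 78.7
```

>>> {"name": "play_rows", "arguments": {
  "motion": [
    [[0,0,-2,0,0,0],[0,0,-4,0,0,0],[0,0,-6,0,0,0],[0,0,-8,0,0,0],[0,0,-9,0,0,0]]
  ]
}}

```text
time: 28.7
tool_pos: [615.8, -63.7, 218.4]
tcp_rot: [179.9, 0.0, 100.6]
ft_force: [1.3, -0.7, -0.6]
finger_gap: 15.2
grip_force: 78.8
```

```bash
python3 - <<'E'
from h import *
go([500,200,200],100.6); im=snap("scene"); save(im,"s11",(230,160,450,310),3)
E
```

```text
row [28.05 -6.54  1.81] [ 0.05  0.05 -0.02] | t 28.7 at [615.75 -63.71 218.42] [179.95   0.05 100.58] gap 15.2 f [ 1.27 -0.66 -0.58] grip 79
```

>>> {"name": "play_rows", "arguments": {
  "motion": [
    [[1,-3,0,0,0,0],[4,-5,0,0,0,0],[8,-6.5,0,0,0,0],[12,-6.5,0,0,0,0],[16,-6.5,0,0,0,0]]
  ]
}}

```text
time: 29.25
tool_pos: [520.3, 82.8, 214.7]
tcp_rot: [-179.8, -0.0, 100.5]
ft_force: [0.0, -0.1, -0.4]
finger_gap: 15.1
grip_force: 79.0
```

>>> {"name": "play_rows", "arguments": {
  "motion": [
    [[4,0,0,0,0,0],[8,0,0,0,0,0],[11,0,1,0,0,0],[12,0,4,0,0,0],[12,0,8,0,0,0]]
  ]
}}

```text
time: 29.75
tool_pos: [500.1, 202.2, 136.3]
tcp_rot: [179.9, -0.1, 100.7]
ft_force: [0.6, 0.0, -2.3]
finger_gap: 14.9
grip_force: 79.0
```

>>> {"name": "play_rows", "arguments": {
  "motion": [
    [[0,0,0,0,0,0],[0,0,0,0,0,0],[0,0,0,0,0,0]]
  ]
}}

```text
time: 30.05
tool_pos: [500.5, 199.8, 137.4]
tcp_rot: [-180.0, -0.0, 100.6]
ft_force: [0.6, 0.2, -0.8]
finger_gap: 14.9
grip_force: 78.7
```

```bash
python3 - <<'E'
from h import *
go([500,200,17],100.6); im=snap("top"); save(im,"t12",(160,190,480,350),2.4)
E
```

```text
row [ 0.02 -0.04 12.04] [-0.   -0.05 -0.05] | t 30.1 at [500.46 199.79 137.44] [-180.     -0.05  100.55] gap 14.9 f [ 0.57  0.2  -0.82] grip 79
```

View pics/t12.png

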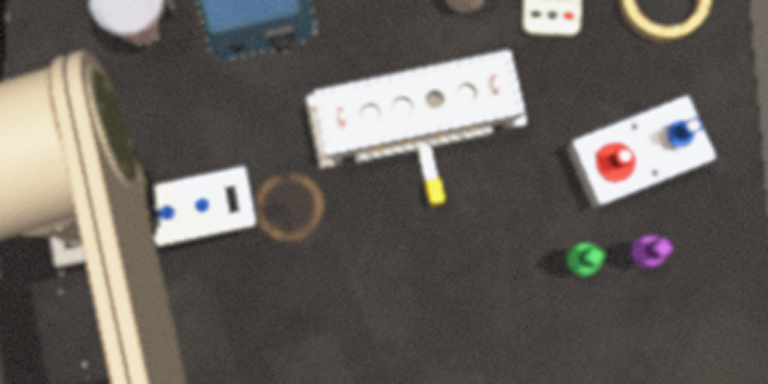

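The cover is off and hanging level. Bore 3 at (435,99) is dark, so it looks empty, and the other three look light. I have now viewed 16 pictures, which is over the 14 allowed. I'll view no more and work from numbers only.

>>> {"name": "play_rows", "arguments": {
  "motion": [
    [[0,0,3,0,0,0],[0,0,6,0,0,0],[0,0,9,0,0,0],[0,0,10.5,0,0,0],[0,0,11.3,0,0,0]]
  ]
}}

```text
time: 30.6
tool_pos: [499.0, 199.6, 22.0]
tcp_rot: [-179.8, -0.0, 100.6]
ft_force: [-0.6, -0.5, -0.9]
finger_gap: 14.8
grip_force: 79.0
```

>>> {"name": "play_rows", "arguments": {
  "motion": [
    [[0,0,0.2,0,0,0],[0,0,0.4,0,0,0],[0,0,0.6,0,0,0],[0,0,0.6,0,0,0]]
  ]
}}

```text
time: 31.0
tool_pos: [499.5, 200.0, 17.0]
tcp_rot: [-179.9, -0.0, 100.6]
ft_force: [-0.6, 0.8, -2.2]
finger_gap: 14.8
grip_force: 79.0
```

>>> {"name": "play_rows", "arguments": {
  "motion": [
    [[0,0,0.1,0,0,0],[0,0,0.2,0,0,0],[0,0,0.3,0,0,0],[0,0,0.3,0,0,0]]
  ]
}}

```text
time: 31.4
tool_pos: [499.3, 200.0, 15.1]
tcp_rot: [-179.9, -0.0, 100.6]
ft_force: [-8.9, -2.9, 16.1]
finger_gap: 15.1
grip_force: 81.5
```

>>> {"name": "play_rows", "arguments": {
  "motion": [
    [[0,0,0,0,0,0],[0,0,0,0,0,0],[0,0,0,0,0,0]]
  ],
  "jaw": 0.5
}}

```text
time: 31.7
tool_pos: [498.9, 199.9, 13.2]
tcp_rot: [-179.9, -0.0, 100.6]
ft_force: [-0.2, 0.1, -0.7]
finger_gap: 42.7
grip_force: 0.0
```

>>> {"name": "play_rows", "arguments": {
  "motion": [
    [[0,0,-3,0,0,0],[0,0,-8,0,0,0],[0,0,-13,0,0,0],[0,0,-18,0,0,0],[0,0,-22,0,0,0]]
  ]
}}

```text
time: 32.2
tool_pos: [499.9, 200.0, 236.6]
tcp_rot: [-180.0, -0.1, 100.6]
ft_force: [1.1, 0.3, -0.2]
finger_gap: 42.8
grip_force: 0.0
```

```bash
python3 - <<'E'
from h import *
go([600,-110,235],110.1)
E
```

```text
row [-32.31   4.14   0.13] [ 0.   -0.05 -9.51] | t 32.2 at [499.91 199.96 236.58] [-180.     -0.05  100.59] gap 42.8 f [ 1.12  0.33 -0.22] grip 0
```

>>> {"name": "play_rows", "arguments": {
  "motion": [
    [[-5,0.7,0,0,0,0],[-10,1.3,0,0,0,0],[-15,2,0,0,0,0],[-20,2.6,0,0,0,-5],[-25,3.3,0,0,0,-9.5]]
  ]
}}

```text
time: 32.7
tool_pos: [577.3, -39.8, 232.9]
tcp_rot: [-179.9, -0.1, 110.3]
ft_force: [0.4, -0.5, 0.3]
finger_gap: 42.6
grip_force: 0.0
```

>>> {"name": "play_rows", "arguments": {
  "motion": [
    [[-5,-0.5,0,0,0,0],[-7,-0.5,0,0,0,0],[-7,-0.5,0,0,0,0],[-7,-0.5,0,0,0,0],[-7,-0.5,0,0,0,0]]
  ]
}}

```text
time: 33.2
tool_pos: [596.3, -103.8, 232.8]
tcp_rot: [-179.8, -0.1, 110.2]
ft_force: [-0.1, 0.3, 0.6]
finger_gap: 42.8
grip_force: 0.0
```

```bash
python3 - <<'E'
from h import *
im=snap("wrist"); save(im,"w13")
a=np.radians(10.59);u=np.array([np.cos(a),np.sin(a)]);v=np.array([-u[1],u[0]]);b=np.array([615.5,-63.2])
for n,y in zip((1,2,3,4),(51,17,-17,-51)):
    X=b+v*y; p=proj(im,[[*X,66],[*X,80]]); px=[tuple(im["pixels"][int(q[1]),int(q[0])]) for q in p]; patch=im["hsv"][int(p[0,1])-2:int(p[0,1])+3,int(p[0,0])-2:int(p[0,0])+3].reshape(-1,3).mean(0)
    print(n,X,p.round(0).tolist(),patch)
t=tray(im)[0]; print("tab",t)
go([576.3,-331.1,230],110.1)
m=mask(im,(0,130,90),(8,255,255))|mask(im,(172,130,90),(180,255,255)); 
for q in blobs(m,3)[0]: print(q[0],q[1],cast(im,q[0],94.6)[0])
E
```

```text
1 [606.13 -13.07] [[377.0, 116.0], [379.0, 116.0]] [ 19.84  51.28 225.8 ]
2 [612.38 -46.49] [[368.0, 157.0], [370.0, 159.0]] [ 20.04  50.96 227.68]
3 [618.62 -79.91] [[361.0, 196.0], [362.0, 199.0]] [ 18.08  55.32 185.52]
4 [ 624.87 -113.33] [[354.0, 232.0], [355.0, 237.0]] [ 64.72   1.44 251.16]
tab [530.49 -76.96  38.  ]
row [-20.66  -9.72   0.28] [-0.15 -0.09  0.08] | t 33.2 at [ 596.29 -103.69  232.9 ] [-179.85   -0.09  110.18] gap 42.7 f [-0.14 -0.26  0.07] grip 0
[380.46  72.21] 28 [593.56  14.47  94.6 ]
[399.73  76.33] 30 [607.87  16.79  94.6 ]
[341.11 271.94] 18 [ 623.02 -143.32   94.6 ]
[357.4 274.6] 15 [ 637.17 -140.77   94.6 ]
[223.16 328.28] 274 [ 541.77 -232.91   94.6 ]
```

>>> {"name": "play_rows", "arguments": {
  "motion": [
    [[-5,-2.4,0,0,0,0],[-10,-4.8,0,0,0,0],[-15,-7.2,0,0,0,0],[-20.6,-9.7,0,0,0,0],[-20.6,-9.7,0,0,0,0]]
  ]
}}

```text
time: 33.75
tool_pos: [575.6, -334.3, 233.1]
tcp_rot: [-179.8, -0.0, 110.1]
ft_force: [0.5, 0.4, -0.0]
finger_gap: 42.9
grip_force: 0.0
```

>>> {"name": "play_rows", "arguments": {
  "motion": [
    [[0,0,0,0,0,0],[0,0,0,0,0,0],[0,0,0,0,0,0]]
  ]
}}

```text
time: 34.05
tool_pos: [576.7, -330.2, 233.0]
tcp_rot: [-179.9, -0.1, 110.2]
ft_force: [-0.2, -0.3, -0.5]
finger_gap: 43.0
grip_force: 0.0
```

```bash
python3 - <<'E'
from h import *
im=snap("wrist"); go([576.4,-331.1,140],110.1); go([576.4,-331.1,84],110.1)
bl=mask(im,(100,120,40),(128,255,255))
for q in blobs(bl,100)[0]: print(q[0],q[1],q[2],cast(im,q[0],100)[0])
P=proj(im,[[576.4,-331.1,122],[552.2,-265.2,102]]); print(P, [im["hsv"][int(p[1]),int(p[0])] for p in P])
g=mask(im,(0,0,110),(180,90,255)); x,y=P[0].astype(int); h=np.zeros_like(g); h[y-14:y+14,x-14:x+14]=g[y-14:y+14,x-14:x+14]
for q in blobs(h,40)[0]: print("rodtop",q[0],q[1],cast(im,q[0],122)[0])
E
```

```text
row [-0.09 -0.04  9.31] [-0.13 -0.07  0.11] | t 34.1 at [ 576.72 -330.15  233.14] [-179.87   -0.07  110.21] gap 42.3 f [ 1.21  0.44 -1.32] grip 0
row [-0.1  -0.03 14.91] [-0.13 -0.07  0.11] | t 34.1 at [ 576.72 -330.15  233.14] [-179.87   -0.07  110.21] gap 42.3 f [ 1.21  0.44 -1.32] grip 0
[327.09 216.24] 860 [311 199  33  42] [ 574.46 -325.9   100.  ]
[[327.07 230.78]
 [327.22 133.09]] [array([ 36,  11, 241], dtype=uint8), array([ 16,  36, 154], dtype=uint8)]
rodtop [314.97 233.28] 68 [ 568.51 -336.11  122.  ]
rodtop [327. 231.] 155 [ 576.41 -331.28  122.  ]
rodtop [338.51 233.84] 45 [ 585.34 -330.38  122.  ]
```

>>> {"name": "play_rows", "arguments": {
  "motion": [
    [[-0.1,0,3,-0.1,0,0],[-0.1,0,6,-0.1,0,0],[-0.1,0,9,-0.1,0,0],[-0.1,0,12,-0.1,0,0],[-0.1,0,14,-0.1,0,0]]
  ]
}}

```text
time: 34.6
tool_pos: [575.6, -330.5, 90.4]
tcp_rot: [-179.9, -0.2, 110.2]
ft_force: [-0.3, 0.0, -0.2]
finger_gap: 42.9
grip_force: 0.0
```

>>> {"name": "play_rows", "arguments": {
  "motion": [
    [[0,0,0.4,0,0,0],[0,0,0.7,0,0,0],[0,0,0.7,0,0,0]]
  ]
}}

```text
time: 34.9
tool_pos: [576.9, -332.8, 87.3]
tcp_rot: [180.0, 0.0, 110.1]
ft_force: [-0.5, 0.8, 0.5]
finger_gap: 42.5
grip_force: 0.0
```

```bash
python3 - <<'E'
from h import *
go([576.4,-331.1,84],110.1)
E
```

```text
row [0.18 0.01 0.33] [0.01 0.02 0.04] | t 34.9 at [ 576.94 -332.79   87.29] [179.99   0.02 110.14] gap 42.5 f [-0.46  0.82  0.48] grip 0
```

>>> {"name": "play_rows", "arguments": {
  "motion": [
    [[0,0,0,0,0,0],[0,0,0,0,0,0],[0,0,0,0,0,0],[0,0,0,0,0,0],[0,0,0,0,0,0]]
  ],
  "jaw": 0,
  "squeeze": 90
}}

```text
time: 35.4
tool_pos: [577.1, -333.6, 87.9]
tcp_rot: [179.9, 0.1, 110.1]
ft_force: [-0.3, 0.6, 6.1]
finger_gap: 15.4
grip_force: 87.6
```

```bash
python3 - <<'E'
from h import *
go([576.4,-331.1,84],110.1)
E
```

```text
row [0.26 0.02 0.39] [ 0.06  0.07 -0.02] | t 35.4 at [ 577.11 -333.59   87.92] [179.94   0.07 110.08] gap 15.4 f [-0.27  0.62  6.14] grip 88
```

>>> {"name": "play_rows", "arguments": {
  "motion": [
    [[0,0,-1,0,0,0],[0,0,-3,0,0,0],[0,0,-6,0,0,0],[0,0,-9,0,0,0],[0,0,-12,0,0,0]]
  ]
}}

```text
time: 35.9
tool_pos: [575.8, -333.0, 207.4]
tcp_rot: [-179.9, -0.1, 110.1]
ft_force: [-0.4, -0.3, -1.2]
finger_gap: 15.7
grip_force: 87.7
```

```bash
python3 - <<'E'
from h import *
go([624.87,-113.33,205],110.1)
im=snap("wrist"); s=sensors.sense(); z=s["tool_pos"][2]+38
p=proj(im,[[*s["tool_pos"][:2],z]])[0].astype(int); g=mask(im,(0,0,90),(180,90,255)); h=np.zeros_like(g); h[p[1]-20:p[1]+20,p[0]-14:p[0]+14]=g[p[1]-20:p[1]+20,p[0]-14:p[0]+14]
for q in blobs(h,40)[0]: print("rodtop",q[0],q[1],cast(im,q[0],z)[0])
save(im,"w14")
E
```

```text
row [18.95 12.15  0.25] [-0.06 -0.08 -0.03] | t 35.9 at [ 575.82 -333.02  207.42] [-179.94   -0.08  110.07] gap 15.7 f [-0.38 -0.34 -1.18] grip 88
rodtop [327.36 352.6 ] 81 [ 573.68 -328.03  252.43]
rodtop [331.74 373.48] 952 [ 577.87 -335.21  252.43]
```

```bash
python3 - <<'E'
from h import *
im=snap("wrist"); s=sensors.sense(); z=s["tool_pos"][2]+34
bl=mask(im,(100,110,30),(128,255,255))
for q in blobs(bl,150)[0]: print("blue",q[0],q[1],q[2])
h=im["hsv"]
for y in range(290,385,5): print(y,h[y,327],h[y,320],h[y,334])
E
```

```text
blue [326.76 299.09] 3671 [297 255  62 104]
290 [110 208  81] [107 233  81] [109 200  84]
295 [108 219  84] [107 232  78] [107 255  80]
300 [110 200  84] [109 216  79] [106 246  82]
305 [108 207  85] [108 235  77] [107 235  78]
310 [109 187  83] [109 226  79] [108 221  83]
315 [108 218  82] [108 220  81] [107 218  83]
320 [107 227  91] [109 215  89] [107 227  99]
325 [107 219 107] [106 253 105] [107 223 110]
330 [ 17  56 105] [108 223 105] [109 215 103]
335 [ 17  39 118] [ 12  36 122] [ 15  35 118]
340 [ 14  41 119] [ 13  38 122] [ 15  35 117]
345 [ 16  37 118] [ 14  35 123] [ 16  33 116]
350 [ 13  34 119] [ 14  36 120] [ 12  33 116]
355 [ 15  57 134] [109 202 110] [108 237  98]
360 [ 15  51 110] [ 19  51 111] [ 16  51 109]
365 [ 18  47 108] [ 16  49 110] [ 14  44 109]
370 [ 19  50 108] [ 17  52 112] [ 15  47 108]
375 [ 20  48 111] [ 17  48 112] [ 20  46 110]
380 [ 19  47 114] [ 20  45 113] [ 17  52 112]
```

```bash
python3 - <<'E'
from h import *
im=snap("wrist"); s=sensors.sense(); p=s["tool_pos"]; T=Ro.from_euler('xyz',s["tcp_rot"],degrees=True)
h=mask(im,(5,15,90),(25,70,160)); m=np.zeros_like(h); m[326:357,312:343]=h[326:357,312:343]
q=max(blobs(m,40)[0],key=lambda b:b[1]); print(q); c=cast(im,q[0],p[2]+34)[0]; print("rod top in tool mm",T.inv().apply(c-p))
b=mask(im,(100,110,30),(128,255,255)); r0=np.where(b[:,327])[0].min(); f=cast(im,[[327,r0]],p[2]+34-44)[0]; print("flange front",r0,T.inv().apply(f-p))
x=np.where(b[275])[0]; print(x.min(),x.max())
g=im["hsv"][225:262,327]; print(g.tolist())
E
```

```text
(array([326.77, 342.2 ]), 591, array([313, 330,  29,  26], dtype=int32))
rod top in tool mm [ -1.09   0.01 -34.  ]
flange front 256 [15.87  0.2   9.94]
298 355
[[108, 5, 245], [110, 6, 245], [115, 6, 246], [105, 6, 246], [110, 6, 249], [0, 0, 255], [5, 15, 102], [11, 49, 84], [13, 39, 92], [11, 40, 90], [18, 34, 89], [15, 35, 87], [11, 39, 91], [12, 29, 88], [18, 35, 88], [15, 39, 91], [14, 34, 97], [13, 35, 176], [14, 32, 158], [14, 38, 155], [15, 37, 153], [12, 36, 155], [13, 37, 157], [12, 39, 162], [9, 33, 123], [16, 37, 118], [12, 35, 125], [17, 37, 125], [11, 32, 128], [14, 48, 137], [113, 36, 86], [108, 216, 78], [108, 249, 86], [107, 220, 108], [108, 205, 148], [108, 212, 141], [107, 232, 134]]
```

```bash
python3 - <<'E'
from h import *
im=snap("wrist"); s=sensors.sense(); p=s["tool_pos"]; T=Ro.from_euler('xyz',s["tcp_rot"],degrees=True)
for r,z in ((241.5,31),(230.5,36)): print(r,T.inv().apply(cast(im,[[327,r]],p[2]-z)[0]-p))
g=im["hsv"]
for r in (232,236,240,244,250): 
    v=g[r,:,2].astype(int); x=np.where(np.abs(np.diff(v[280:375]))>25)[0]+280; print(r,x)
for r in range(200,232,3): print(r,g[r,300:356:6,2])
E
```

```text
241.5 [15.88  0.37 30.99]
230.5 [20.42  0.38 35.99]
232 [286 287 321 322 323 331 332 365 366]
236 [286 287 318 319 335 365 366]
240 [287 316 317 318 336 337 365 366]
244 [310 313 314 338 339]
250 [303 304 334 348]
200 [245 245 245 231  24  18 241 245 245 245]
203 [245 245 246   5  30  20  14 246 245 244]
206 [245 245 248 119  29  25 107 245 245 245]
209 [245 246 250 114  99 101 100 248 246 245]
212 [244 245 249 113 121 111 101 246 245 245]
215 [243 245 245 107 117 108  94 245 246 245]
218 [241 242 245 148 116 112 159 246 245 245]
221 [241 243 244 249 165 150 248 245 245 245]
224 [241 243 241 246 247 247 245 245 245 246]
227 [242 243 242 245 245 246 245 245 245 245]
230 [241 243 242 245 255 255 246 245 245 245]
```

>>> {"name": "play_rows", "arguments": {
  "motion": [
    [[4,2.5,0,0,0,0],[8,5,0,0,0,0],[12,7.5,0,0,0,0],[16,10,0,0,0,0],[18.9,12.1,0,0,0,0]]
  ]
}}

```text
time: 36.6
tool_pos: [623.8, -110.9, 203.7]
tcp_rot: [-179.8, -0.2, 110.1]
ft_force: [-0.1, 0.1, -0.4]
finger_gap: 15.5
grip_force: 87.9
```

>>> {"name": "play_rows", "arguments": {
  "motion": [
    [[0,0,0,0,0,0],[0,0,0,0,0,0],[0,0,0,0,0,0]]
  ]
}}

```text
time: 36.9
tool_pos: [624.1, -114.8, 204.7]
tcp_rot: [-179.8, -0.1, 110.0]
ft_force: [-0.3, -0.5, -1.8]
finger_gap: 15.7
grip_force: 87.9
```

```bash
python3 - <<'E'
from h import *
im=snap("wrist"); go([624.87,-113.33,165],110.1); print("tab",tray(im)[0]); save(im,"w15")
a=np.radians(10.59);u=np.array([np.cos(a),np.sin(a)]);v=np.array([-u[1],u[0]]);b=np.array([615.5,-63.2])
# bore contents: orange/white/dark profile across each bore along block y
for n,y in zip((1,2,3),(51,17,-17)):
    row=[]
    for d in range(-12,13,3):
        q=proj(im,[[*(b+v*(y+d)),80]])[0].astype(int); row.append(im["hsv"][q[1],q[0]].tolist())
    print(n,row)
E
```

```text
row [0.14 0.14 4.  ] [-0.14 -0.1  -0.09] | t 37.0 at [ 624.16 -115.18  204.98] [-179.86   -0.1   110.01] gap 15.6 f [ 0.07 -0.28 -0.55] grip 88
tab [531.64 -77.46  38.  ]
1 [[19, 45, 219], [20, 49, 231], [21, 49, 230], [21, 49, 234], [22, 49, 230], [22, 49, 231], [18, 56, 191], [23, 42, 109], [19, 46, 189]]
2 [[20, 45, 215], [17, 56, 205], [20, 49, 227], [22, 48, 232], [20, 53, 228], [21, 47, 233], [21, 48, 235], [18, 57, 194], [21, 39, 201]]
3 [[19, 45, 220], [22, 45, 143], [20, 40, 139], [18, 55, 195], [18, 54, 189], [18, 54, 194], [18, 55, 191], [16, 53, 197], [19, 40, 216]]
```

```bash
python3 - <<'E'
from h import *
im=snap("top")
for q in blobs(mask(im,(22,150,120),(34,255,255)),12)[0]: print("top",q[0],q[1],cast(im,q[0],38)[0])
im=snap("scene")
for q in blobs(mask(im,(22,150,120),(34,255,255)),12)[0]: print("scene",q[0],q[1],cast(im,q[0],30)[0])
a=np.radians(10.59);u=np.array([np.cos(a),np.sin(a)]);print("expected",np.array([615.5,-63.2])-90*u)
E
```

```text
top [340.9  268.07] 42 [529.97 -78.76  38.  ]
scene [304.89 279.11] 175 [517.11 -88.96  30.  ]
expected [527.03 -79.74]
```

>>> {"name": "play_rows", "arguments": {
  "motion": [
    [[0.14,0.14,1,-0.1,-0.1,0],[0.14,0.14,2,-0.1,-0.1,0],[0.14,0.14,3,-0.1,-0.1,0],[0.14,0.14,3.2,-0.1,-0.1,0],[0.14,0.14,3.2,-0.1,-0.1,0]]
  ]
}}

```text
time: 37.55
tool_pos: [625.1, -112.1, 172.8]
tcp_rot: [-180.0, -0.0, 110.1]
ft_force: [0.3, -0.4, -1.0]
finger_gap: 15.6
grip_force: 88.0
```

```bash
python3 - <<'E'
from h import *
go([624.8,-113.4,116],110.1)
E
```

```text
row [-0.12 -0.07  5.68] [-0.04 -0.02 -0.02] | t 37.5 at [ 625.05 -112.06  172.78] [-179.96   -0.02  110.08] gap 15.6 f [ 0.3  -0.39 -0.97] grip 88
```

>>> {"name": "play_rows", "arguments": {
  "motion": [
    [[-0.1,-0.05,0.8,0,0,0],[-0.1,-0.05,1.6,0,0,0],[-0.1,-0.05,2.2,0,0,0],[-0.1,-0.05,2.6,0,0,0],[-0.1,-0.05,3,0,0,0]]
  ]
}}

```text
time: 38.05
tool_pos: [625.8, -113.3, 144.2]
tcp_rot: [179.9, 0.1, 110.1]
ft_force: [1.0, -0.4, -0.1]
finger_gap: 15.2
grip_force: 88.2
```

>>> {"name": "play_rows", "arguments": {
  "motion": [
    [[0,0,0.4,0,0,0],[0,0,0.8,0,0,0],[0,0,1.2,0,0,0],[0,0,1.6,0,0,0],[0,0,1.8,0,0,0]]
  ]
}}

```text
time: 38.55
tool_pos: [626.3, -113.5, 127.0]
tcp_rot: [179.9, 0.1, 110.1]
ft_force: [0.3, -0.4, -1.6]
finger_gap: 15.7
grip_force: 88.0
```

>>> {"name": "play_rows", "arguments": {
  "motion": [
    [[0,0,0.3,0,0,0],[0,0,0.5,0,0,0],[0,0,0.7,0,0,0],[0,0,0.8,0,0,0]]
  ]
}}

```text
time: 38.95
tool_pos: [625.3, -113.2, 117.4]
tcp_rot: [180.0, 0.0, 110.1]
ft_force: [-1.0, -0.7, -0.8]
finger_gap: 16.0
grip_force: 88.1
```

```bash
python3 - <<'E'
from h import *
go([624.8,-113.4,116],110.1)
E
```

```text
row [ 0.   -0.06  0.14] [ 0.01  0.01 -0.02] | t 39.0 at [ 625.35 -113.24  117.38] [179.99   0.01 110.08] gap 16.0 f [-0.97 -0.71 -0.84] grip 88
```

>>> {"name": "play_rows", "arguments": {
  "motion": [
    [[0,0,0.1,0,0,0],[0,0,0.15,0,0,0],[0,0,0.2,0,0,0],[0,0,0.2,0,0,0]]
  ]
}}

```text
time: 39.35
tool_pos: [625.7, -113.3, 116.0]
tcp_rot: [179.9, 0.0, 110.1]
ft_force: [0.3, 0.9, -0.8]
finger_gap: 15.6
grip_force: 88.1
```

>>> {"name": "play_rows", "arguments": {
  "motion": [
    [[0,0,0.05,0,0,0],[0,0,0.1,0,0,0],[0,0,0.1,0,0,0]]
  ]
}}

```text
time: 39.65
tool_pos: [625.8, -113.4, 115.9]
tcp_rot: [179.9, 0.1, 110.1]
ft_force: [-2.5, -0.3, 5.7]
finger_gap: 15.6
grip_force: 88.8
```

>>> {"name": "play_rows", "arguments": {
  "motion": [
    [[0,0,-1.5,0,0,0],[0,0,-3.5,0,0,0],[0,0,-5.7,0,0,0],[1.5,0.2,-6,0,0,0],[3.3,0.45,-6,0,0,0]]
  ]
}}

```text
time: 40.15
tool_pos: [619.0, -80.1, 176.2]
tcp_rot: [179.8, 0.1, 110.0]
ft_force: [-0.4, 1.1, -1.4]
finger_gap: 15.7
grip_force: 88.1
```

>>> {"name": "play_rows", "arguments": {
  "motion": [
    [[0,0,0,0,0,0],[0,0,0,0,0,0],[0,0,0,0,0,0]]
  ]
}}

```text
time: 40.45
tool_pos: [617.8, -80.3, 173.8]
tcp_rot: [-180.0, -0.0, 110.1]
ft_force: [-0.9, 0.7, -0.6]
finger_gap: 15.4
grip_force: 88.1
```

```bash
python3 - <<'E'
from h import *
go([618.6,-79.9,116],110.1)
E
```

```text
row [0.01 0.09 5.78] [-0.04 -0.    0.02] | t 40.5 at [617.8  -80.29 173.81] [-179.96   -0.    110.12] gap 15.4 f [-0.86  0.66 -0.59] grip 88
```

>>> {"name": "play_rows", "arguments": {
  "motion": [
    [[0,0.05,0.8,0,0,0],[0,0.05,1.6,0,0,0],[0,0.05,2.4,0,0,0],[0,0.05,2.7,0,0,0]]
  ]
}}

```text
time: 40.85
tool_pos: [618.0, -80.6, 145.9]
tcp_rot: [-179.9, -0.0, 110.1]
ft_force: [0.8, 0.0, -1.3]
finger_gap: 15.8
grip_force: 88.1
```

>>> {"name": "play_rows", "arguments": {
  "motion": [
    [[0,0,0.5,0,0,0],[0,0,1,0,0,0],[0,0,1.5,0,0,0],[0,0,2,0,0,0],[0,0,2.4,0,0,0]]
  ]
}}

```text
time: 41.35
tool_pos: [618.9, -80.6, 123.5]
tcp_rot: [180.0, 0.0, 110.1]
ft_force: [0.4, -0.6, -0.5]
finger_gap: 15.2
grip_force: 88.1
```

>>> {"name": "play_rows", "arguments": {
  "motion": [
    [[0,0,0.3,0,0,0],[0,0,0.6,0,0,0],[0,0,0.7,0,0,0],[0,0,0.75,0,0,0]]
  ]
}}

```text
time: 41.75
tool_pos: [619.0, -80.6, 116.4]
tcp_rot: [180.0, 0.0, 110.1]
ft_force: [0.2, 0.3, -0.9]
finger_gap: 15.3
grip_force: 88.1
```

>>> {"name": "play_rows", "arguments": {
  "motion": [
    [[0,0,-1.5,0,0,0],[0,0,-3.5,0,0,0],[0,0,-5.8,0,0,0],[1.5,0.3,-6,0,0,0],[3.4,0.5,-6,0,0,0]]
  ]
}}

```text
time: 42.25
tool_pos: [612.7, -46.4, 178.2]
tcp_rot: [179.8, 0.1, 110.0]
ft_force: [-0.4, -0.6, -0.7]
finger_gap: 15.5
grip_force: 88.1
```

>>> {"name": "play_rows", "arguments": {
  "motion": [
    [[0,0,0,0,0,0],[0,0,0,0,0,0],[0,0,0,0,0,0]]
  ]
}}

```text
time: 42.55
tool_pos: [611.3, -46.4, 175.4]
tcp_rot: [-180.0, -0.0, 110.1]
ft_force: [-0.3, 0.6, -0.6]
finger_gap: 15.5
grip_force: 88.1
```

```bash
python3 - <<'E'
from h import *
go([612.4,-46.5,116],110.1)
E
```

```text
row [-0.05  0.1   5.94] [-0.04 -0.    0.03] | t 42.5 at [611.28 -46.36 175.4 ] [-179.96   -0.    110.13] gap 15.5 f [-0.27  0.56 -0.61] grip 88
```

Bore 3 is empty, with no resistance. Bore 2 next.

>>> {"name": "play_rows", "arguments": {
  "motion": [
    [[0,0.05,0.8,0,0,0],[0,0.05,1.6,0,0,0],[0,0.05,2.4,0,0,0],[0,0.05,2.8,0,0,0],[0,0.05,3,0,0,0]]
  ]
}}

```text
time: 43.05
tool_pos: [612.0, -46.9, 145.9]
tcp_rot: [-180.0, 0.0, 110.1]
ft_force: [-2.8, 0.6, 6.4]
finger_gap: 15.4
grip_force: 88.7
```

>>> {"name": "play_rows", "arguments": {
  "motion": [
    [[0,0,0.3,0,0,0],[0,0,0.6,0,0,0]]
  ]
}}

```text
time: 43.25
tool_pos: [613.2, -47.0, 142.3]
tcp_rot: [179.8, 0.1, 110.1]
ft_force: [-4.1, 0.6, 10.4]
finger_gap: 15.5
grip_force: 89.5
```

>>> {"name": "play_rows", "arguments": {
  "motion": [
    [[0,0,0.5,0,0,0],[0,0,1,0,0,0],[0,0,1.5,0,0,0],[0,0,2,0,0,0],[0,0,2.3,0,0,0]]
  ]
}}

```text
time: 43.75
tool_pos: [612.2, -46.8, 116.7]
tcp_rot: [180.0, 0.0, 110.1]
ft_force: [0.4, 0.4, -1.5]
finger_gap: 15.6
grip_force: 88.3
```

```bash
python3 - <<'E'
from h import *
go([612.4,-46.5,115.9],110.1)
E
```

```text
row [0.02 0.03 0.08] [ 0.02  0.02 -0.02] | t 43.8 at [612.21 -46.76 116.74] [179.98   0.02 110.08] gap 15.6 f [ 0.36  0.38 -1.49] grip 88
```

>>> {"name": "play_rows", "arguments": {
  "motion": [
    [[0,0,0.1,0,0,0],[0,0,0.1,0,0,0],[0,0,-2,0,0,0],[0,0,-4,0,0,0],[0,0,-6,0,0,0]]
  ]
}}

```text
time: 44.25
tool_pos: [612.3, -46.7, 178.0]
tcp_rot: [180.0, 0.0, 110.1]
ft_force: [0.4, -0.4, -1.2]
finger_gap: 15.8
grip_force: 88.3
```

>>> {"name": "play_rows", "arguments": {
  "motion": [
    [[1.5,0.3,0,0,0,0],[3.4,0.5,0,0,0,0],[3.4,0.5,0,0,0,0],[3.4,0.5,0,0,0,0]]
  ]
}}

```text
time: 44.65
tool_pos: [604.3, -11.6, 175.8]
tcp_rot: [-179.9, -0.0, 110.2]
ft_force: [-0.2, -0.9, -1.1]
finger_gap: 15.3
grip_force: 88.3
```

```bash
python3 - <<'E'
from h import *
go([606.1,-13.1,115.9],110.1)
E
```

```text
row [-0.21  0.13  5.98] [-0.08 -0.02  0.1 ] | t 44.6 at [604.28 -11.56 175.75] [-179.92   -0.02  110.2 ] gap 15.3 f [-0.18 -0.88 -1.12] grip 88
```

>>> {"name": "play_rows", "arguments": {
  "motion": [
    [[-0.15,0.1,0.8,0,0,0],[-0.15,0.1,1.6,0,0,0],[-0.15,0.1,2.4,0,0,0],[-0.15,0.1,2.8,0,0,0],[-0.15,0.1,3,0,0,0]]
  ]
}}

```text
time: 45.15
tool_pos: [606.4, -14.4, 146.3]
tcp_rot: [-180.0, -0.0, 110.1]
ft_force: [-1.1, -0.1, 2.5]
finger_gap: 15.5
grip_force: 88.6
```

>>> {"name": "play_rows", "arguments": {
  "motion": [
    [[0,0,0.3,0,0,0],[0,0,0.6,0,0,0]]
  ]
}}

```text
time: 45.35
tool_pos: [607.8, -14.4, 143.7]
tcp_rot: [179.8, 0.1, 110.1]
ft_force: [-1.3, -0.3, 3.6]
finger_gap: 15.5
grip_force: 88.8
```

>>> {"name": "play_rows", "arguments": {
  "motion": [
    [[0,0,0.5,0,0,0],[0,0,1,0,0,0],[0,0,1.5,0,0,0],[0,0,2,0,0,0],[0,0,2.3,0,0,0]]
  ]
}}

```text
time: 45.85
tool_pos: [606.8, -14.2, 118.0]
tcp_rot: [180.0, 0.0, 110.1]
ft_force: [-0.3, -0.4, -1.3]
finger_gap: 15.4
grip_force: 88.5
```

>>> {"name": "play_rows", "arguments": {
  "motion": [
    [[0,0,0.1,0,0,0],[0,0,0.15,0,0,0],[0,0,0.15,0,0,0]]
  ]
}}

```text
time: 46.15
tool_pos: [606.9, -14.2, 116.8]
tcp_rot: [180.0, 0.0, 110.1]
ft_force: [-0.5, 0.5, -1.9]
finger_gap: 15.5
grip_force: 88.5
```

>>> {"name": "play_rows", "arguments": {
  "motion": [
    [[0,0,-2,0,0,0],[0,0,-4,0,0,0],[0,0,-6,0,0,0],[0,0,-9,0,0,0],[0,0,-10,0,0,0]]
  ]
}}

```text
time: 46.65
tool_pos: [608.6, -14.3, 220.9]
tcp_rot: [179.7, 0.2, 110.1]
ft_force: [0.1, 0.4, -1.1]
finger_gap: 15.3
grip_force: 88.6
```

```bash
python3 - <<'E'
from h import *
go([624.9,-113.4,215],110.1)
im=snap("wrist"); save(im,"w16")
a=np.radians(10.59);u=np.array([np.cos(a),np.sin(a)]);v=np.array([-u[1],u[0]]);b=np.array([615.5,-63.2])
for n,y in zip((1,2,3,4),(51,17,-17,-51)):
    q=proj(im,[[*(b+v*y),80]])[0]; print(n,q.round(0),[im["hsv"][int(p[1]),int(p[0])].tolist() for p in [proj(im,[[*(b+v*(y+d)),80]])[0] for d in range(-9,10,3)]])
E
```

```text
row [-9.86 -1.87  0.61] [ 0.33  0.18 -0.01] | t 46.6 at [608.56 -14.32 220.94] [179.67   0.18 110.09] gap 15.3 f [ 0.11  0.4  -1.07] grip 89
1 [324. 216.] [[20, 44, 144], [21, 42, 145], [20, 44, 139], [0, 0, 255], [26, 45, 225], [17, 56, 197], [17, 53, 207]]
2 [318. 254.] [[107, 222, 160], [107, 220, 152], [111, 177, 91], [13, 35, 152], [11, 36, 148], [13, 36, 183], [14, 34, 190]]
3 [312. 289.] [[106, 227, 92], [108, 210, 96], [108, 223, 96], [106, 252, 91], [107, 206, 94], [107, 233, 91], [107, 215, 96]]
4 [306. 322.] [[10, 113, 34], [109, 188, 80], [109, 198, 71], [107, 217, 88], [108, 215, 82], [107, 226, 87], [109, 193, 87]]
```

>>> {"name": "play_rows", "arguments": {
  "motion": [
    [[-5,-1,0,0.3,0,0],[-10,-2,0,0.3,0.2,0],[-15,-4,0,0.3,0.2,0],[-20,-7,0,0.3,0.2,0],[-24,-10,0,0.3,0.2,0]]
  ]
}}

```text
time: 47.2
tool_pos: [598.4, -262.1, 215.1]
tcp_rot: [-179.7, -0.2, 110.1]
ft_force: [0.3, -0.4, -0.5]
finger_gap: 15.5
grip_force: 88.5
```

>>> {"name": "play_rows", "arguments": {
  "motion": [
    [[0,0,0,0,0,0],[0,0,0,0,0,0],[0,0,0,0,0,0]]
  ]
}}

```text
time: 47.5
tool_pos: [598.9, -259.5, 216.0]
tcp_rot: [-179.7, -0.2, 110.1]
ft_force: [-0.2, 0.4, -0.7]
finger_gap: 15.4
grip_force: 88.6
```

```bash
python3 - <<'E'
from h import *
go([576.3,-331.1,215],110.1)
im=snap("wrist"); save(im,"w17")
a=np.radians(10.59);u=np.array([np.cos(a),np.sin(a)]);v=np.array([-u[1],u[0]]);b=np.array([615.5,-63.2])
for n,y in zip((1,2,3,4),(51,17,-17,-51)):
    q=proj(im,[[*(b+v*y),80]])[0]; print(n,q.round(0),[im["hsv"][int(p[1]),int(p[0])].tolist() for p in [proj(im,[[*(b+v*(y+d)),80]])[0] for d in range(-9,10,3)]])
for q in blobs(mask(im,(5,150,90),(21,255,255)),6)[0]: print("orange",q[0],q[1],cast(im,q[0],10)[0])
print("tab",tray(im)[0])
im=snap("top")
for n,y in zip((1,2,3,4),(51,17,-17,-51)):
    p=proj(im,[[*(b+v*y),66]])[0].astype(int); print(n,p,im["hsv"][p[1]-1:p[1]+2,p[0]-1:p[0]+2].reshape(-1,3).mean(0))
for q in blobs(mask(im,(22,150,120),(34,255,255)),12)[0]: print("top",q[0],q[1],cast(im,q[0],38)[0])
E
```

```text
row [-5.95 -4.59  0.09] [-0.28 -0.24  0.  ] | t 47.5 at [ 598.94 -259.47  215.95] [-179.72   -0.24  110.1 ] gap 15.4 f [-0.25  0.44 -0.67] grip 89
1 [ 475. -132.] [[0, 15, 17], [113, 68, 15], [0, 33, 39], [20, 20, 38], [3, 46, 50], [23, 45, 45], [13, 38, 47]]
2 [460. -67.] [[70, 64, 12], [30, 9, 27], [10, 43, 18], [40, 36, 21], [30, 78, 23], [17, 47, 108], [90, 19, 27]]
3 [446.  -8.] [[18, 60, 165], [16, 57, 157], [5, 70, 22], [135, 27, 19], [90, 35, 22], [150, 27, 19], [15, 90, 17]]
4 [434.  47.] [[17, 57, 162], [18, 55, 166], [17, 55, 166], [21, 42, 86], [20, 42, 92], [26, 40, 90], [24, 40, 89]]
orange [389.43   1.29] 7 [587.21 -75.62  10.  ]
orange [380.5   47.09] 22 [ 593.68 -110.85   10.  ]
orange [625.69  69.87] 837 [808.31 -52.05  10.  ]
orange [596.71 123.27] 1477 [ 809.53 -100.5    10.  ]
orange [535.14 139.86] 7 [ 762.99 -133.64   10.  ]
orange [538.83 144.17] 6 [ 768.33 -135.92   10.  ]
orange [537.81 263.62] 16 [ 830.5  -244.27   10.  ]
orange [533.33 271.93] 15 [ 830.91 -254.32   10.  ]
tab [ 757.53 -305.05   38.  ]
1 [313 237] [ 17.78  38.78 173.56]
2 [327 234] [ 16.33  39.89 170.89]
3 [340 231] [ 15.22  39.   168.  ]
4 [353 228] [ 16.56  38.89 164.56]
top [341.02 269.82] 66 [525.52 -78.9   38.  ]
```

```bash
python3 - <<'E'
from h import *
t=cv2.cvtColor(cv2.imread("pics/t12.png"),cv2.COLOR_BGR2HSV)
for n,p in zip((1,2,3,4),((313,237),(327,234),(340,231),(353,228))):
    x=int((p[0]-160+.5)*2.4);y=int((p[1]-190+.5)*2.4); print(n,t[y-3:y+4,x-3:x+4].reshape(-1,3).mean(0))
E
```

```text
1 [ 90.     1.27 245.61]
2 [102.55   1.24 245.9 ]
3 [ 16.63  38.51 182.16]
4 [ 90.51   1.51 245.2 ]
```

>>> {"name": "play_rows", "arguments": {
  "motion": [
    [[-3,-2.3,0,-0.3,-0.2,0],[-5.9,-4.6,0,-0.3,-0.2,0],[-5.9,-4.6,0,-0.3,-0.2,0],[-5.9,-4.6,0,-0.3,-0.2,0],[-5.9,-4.6,0,-0.3,-0.2,0]]
  ]
}}

```text
time: 48.1
tool_pos: [576.7, -330.2, 217.1]
tcp_rot: [179.9, 0.0, 110.2]
ft_force: [0.7, -0.4, -0.7]
finger_gap: 15.3
grip_force: 88.6
```

>>> {"name": "play_rows", "arguments": {
  "motion": [
    [[0,0,2,0,0,0],[0,0,4,0,0,0],[0,0,5,0,0,0],[0,0,5,0,0,0],[0,0,5,0,0,0]]
  ]
}}

```text
time: 48.6
tool_pos: [576.6, -331.1, 167.6]
tcp_rot: [179.9, 0.0, 110.1]
ft_force: [-0.2, -0.9, -0.3]
finger_gap: 15.5
grip_force: 88.6
```

```bash
python3 - <<'E'
from h import *
go([576.3,-331.1,88],110.1)
E
```

```text
row [ 0.02 -0.04  7.96] [0.06 0.05 0.04] | t 48.6 at [ 576.59 -331.11  167.64] [179.94   0.05 110.14] gap 15.5 f [-0.22 -0.93 -0.27] grip 89
```

Bores 1, 2 and 4 held filters and all four now read empty. Lowering the rod into its seat.

>>> {"name": "play_rows", "arguments": {
  "motion": [
    [[0,0,1.5,0,0,0],[0,0,3,0,0,0],[0,0,4.5,0,0,0],[0,0,6,0,0,0],[0,0,7,0,0,0]]
  ]
}}

```text
time: 49.1
tool_pos: [575.2, -331.1, 94.3]
tcp_rot: [-180.0, -0.1, 110.1]
ft_force: [0.1, 0.0, -1.9]
finger_gap: 15.3
grip_force: 88.6
```

>>> {"name": "play_rows", "arguments": {
  "motion": [
    [[0,0,0.3,0,0,0],[0,0,0.6,0,0,0],[0,0,0.8,0,0,0],[0,0,0.9,0,0,0],[0,0,0.9,0,0,0]]
  ]
}}

```text
time: 49.6
tool_pos: [576.5, -331.9, 88.6]
tcp_rot: [179.9, 0.1, 110.1]
ft_force: [0.2, -1.1, -1.3]
finger_gap: 15.5
grip_force: 88.6
```

```bash
python3 - <<'E'
from h import *
go([576.3,-331.1,88],110.1)
E
```

```text
row [0.08 0.   0.06] [ 0.08  0.08 -0.01] | t 49.6 at [ 576.53 -331.87   88.58] [179.92   0.08 110.09] gap 15.5 f [ 0.17 -1.09 -1.34] grip 89
```

>>> {"name": "play_rows", "arguments": {
  "motion": [
    [[0,0,0.05,0,0,0],[0,0,0.1,0,0,0],[0,0,0.1,0,0,0]]
  ]
}}

```text
time: 49.9
tool_pos: [576.6, -331.9, 88.0]
tcp_rot: [179.9, 0.1, 110.1]
ft_force: [-0.5, -0.2, 3.4]
finger_gap: 15.2
grip_force: 89.1
```

>>> {"name": "play_rows", "arguments": {
  "motion": [
    [[0,0,0,0,0,0],[0,0,0,0,0,0],[0,0,0,0,0,0]]
  ],
  "jaw": 0.5
}}

```text
time: 50.2
tool_pos: [576.2, -331.6, 86.8]
tcp_rot: [180.0, 0.0, 110.1]
ft_force: [0.6, 0.5, -0.3]
finger_gap: 42.9
grip_force: 0.0
```

>>> {"name": "play_rows", "arguments": {
  "motion": [
    [[0,0,-2,0,0,0],[0,0,-5,0,0,0],[0,0,-8,0,0,0],[0,0,-12,0,0,0],[0,0,-14,0,0,0]]
  ]
}}

```text
time: 50.7
tool_pos: [577.2, -332.4, 231.4]
tcp_rot: [179.8, 0.3, 110.1]
ft_force: [-0.3, -0.2, 0.1]
finger_gap: 42.7
grip_force: 0.0
```

>>> {"name": "play_rows", "arguments": {
  "motion": [
    [[0,0,0,0,0,0],[0,0,0,0,0,0]]
  ]
}}

```text
time: 50.9
tool_pos: [576.2, -331.7, 226.9]
tcp_rot: [179.9, 0.1, 110.1]
ft_force: [0.0, 0.4, -0.8]
finger_gap: 42.6
grip_force: 0.0
```

```bash
python3 - <<'E'
from h import *
im=snap("wrist")
for X,z,n in (((576.4,-331.2),122,"rod"),((552.3,-265.3),102,"key")):
    P=proj(im,[[*X,z]])[0].astype(int); g=mask(im,(0,0,90),(180,95,255)); h=np.zeros_like(g); h[P[1]-13:P[1]+13,P[0]-13:P[0]+13]=g[P[1]-13:P[1]+13,P[0]-13:P[0]+13]
    for q in blobs(h,60)[0]: print(n,q[0],q[1],cast(im,q[0],z)[0])
im=snap("top")
for q in blobs(mask(im,(22,150,120),(34,255,255)),12)[0]: print("top tab",q[0],q[1],cast(im,q[0],38)[0])
go([470,-90,220],190.6)
E
```

```text
rod [327.66 229.46] 166 [ 575.76 -329.9   122.  ]
rod [315.94 233.33] 66 [ 568.68 -335.66  122.  ]
key [325.85 132.48] 170 [ 551.22 -266.61  102.  ]
top tab [341.   269.49] 59 [526.35 -78.88  38.  ]
row [26.26 -1.61  0.53] [  0.03  -0.14 -80.51] | t 51.0 at [ 575.26 -331.09  224.75] [-179.94   -0.11  110.09] gap 42.7 f [ 0.45  0.58 -0.54] grip 0
```

>>> {"name": "play_rows", "arguments": {
  "motion": [
    [[4,0,0,0,0,-8],[9,-0.5,0,0,0,-16],[14,-1,0,0,0,-24],[19,-1.5,0,0,0,-32],[24,-1.6,0,0,0,-40]]
  ]
}}

```text
time: 51.5
tool_pos: [476.7, -110.7, 224.6]
tcp_rot: [-180.0, -0.1, 150.4]
ft_force: [0.3, 1.1, 0.4]
finger_gap: 42.7
grip_force: 0.0
```

>>> {"name": "play_rows", "arguments": {
  "motion": [
    [[0,0,0,0,0,-8],[0,0,0,0,0,-16],[0,0,0,0,0,-24],[0,0,0,0,0,-32],[0,0,0,0,0,-40.5]]
  ]
}}

```text
time: 52.0
tool_pos: [477.9, -112.0, 224.9]
tcp_rot: [179.9, -0.1, -169.1]
ft_force: [0.4, -0.4, 0.7]
finger_gap: 42.9
grip_force: 0.0
```

>>> {"name": "play_rows", "arguments": {
  "motion": [
    [[0,0,0,0,0,0],[0,0,0,0,0,0],[0,0,0,0,0,0]]
  ]
}}

```text
time: 52.3
tool_pos: [478.6, -112.3, 226.2]
tcp_rot: [180.0, -0.0, -169.6]
ft_force: [-0.6, 0.2, 0.3]
finger_gap: 42.6
grip_force: 0.0
```

```bash
python3 - <<'E'
from h import *
im=snap("wrist"); print("tab",tray(im,np.array([527,-78]))[0]); go([526,-79,120],190.6)
yl=mask(im,(22,120,100),(34,255,255)); c=max(cv2.findContours(yl,0,1)[0],key=cv2.contourArea); print(cv2.boundingRect(c),cv2.minAreaRect(cast(im,c[:,0,:],42)[:,:2].astype(np.float32)))
# neck: white line between tab and block front
w=mask(im,(0,0,100),(180,70,255)); x,y,ww,hh=cv2.boundingRect(c)
for r in range(y+hh+2,y+hh+30,4):
    xs=np.where(w[r,x-25:x+ww+25])[0]+x-25
    if len(xs): print(r,xs.min(),xs.max(),cast(im,[[xs.mean(),r]],12)[0])
E
```

```text
tab [523.32 -80.91  38.  ]
row [-5.25  2.43 10.64] [-0.    0.01 -0.18] | t 52.4 at [ 478.69 -112.39  226.38] [-180.      0.01 -169.58] gap 42.9 f [ 0.1   0.92 -0.35] grip 0
(343, 239, 16, 34) ((522.1053466796875, -81.06610107421875), (35.23924255371094, 14.997760772705078), 11.205293655395508)
275 344 354 [555.78 -73.92  12.  ]
279 344 354 [560.52 -72.95  12.  ]
283 344 354 [565.29 -71.98  12.  ]
287 344 354 [570.1 -71.   12. ]
291 327 374 [575.34 -72.17  12.  ]
295 318 374 [580.44 -72.34  12.  ]
299 318 375 [585.26 -70.8   12.  ]
```

>>> {"name": "play_rows", "arguments": {
  "motion": [
    [[-2,1,2,0,0,0],[-5.2,2.45,5,0,0,0],[-5.2,2.45,8,0,0,0],[-5.2,2.45,10.6,0,0,0],[-5.2,2.45,10.6,0,0,0]]
  ]
}}

```text
time: 52.85
tool_pos: [522.5, -77.9, 116.3]
tcp_rot: [179.8, -0.4, -169.5]
ft_force: [-1.4, 0.7, -0.6]
finger_gap: 42.9
grip_force: 0.0
```

>>> {"name": "play_rows", "arguments": {
  "motion": [
    [[0,0,0,0,0,0],[0,0,0,0,0,0]]
  ]
}}

```text
time: 53.05
tool_pos: [526.8, -79.3, 123.1]
tcp_rot: [-179.9, 0.2, -169.5]
ft_force: [-0.4, -0.3, -0.1]
finger_gap: 42.4
grip_force: 0.0
```

```bash
python3 - <<'E'
from h import *
im=snap("wrist"); print("tab",tray(im,np.array([527,-78]))[0]); go([525.5,-79.7,8.5],190.8)
E
```

```text
tab [524.29 -79.91  38.  ]
row [ 0.2   0.01 11.47] [-0.11  0.24 -0.26] | t 53.1 at [527.   -79.34 123.25] [-179.89    0.24 -169.46] gap 42.0 f [ 0.65 -0.22  0.06] grip 0
```

>>> {"name": "play_rows", "arguments": {
  "motion": [
    [[0.15,0,3,0,0,0],[0.15,0,6,0,0,0],[0.15,0,8.5,0,0,0],[0.15,0,10.5,0,0,0],[0.15,0,11.2,0,0,0]]
  ]
}}

```text
time: 53.6
tool_pos: [523.8, -79.2, 8.2]
tcp_rot: [-180.0, 0.0, -169.4]
ft_force: [-0.0, -0.6, 0.4]
finger_gap: 42.6
grip_force: 0.0
```

>>> {"name": "play_rows", "arguments": {
  "motion": [
    [[0,0,0,0,0,0],[0,0,0,0,0,0],[0,0,0,0,0,0]]
  ]
}}

```text
time: 53.9
tool_pos: [525.8, -79.5, 10.8]
tcp_rot: [-179.9, 0.2, -169.4]
ft_force: [0.0, -0.2, 0.2]
finger_gap: 42.7
grip_force: 0.0
```

```bash
python3 - <<'E'
from h import *
go([525.5,-79.7,8.5],190.8)
E
```

```text
row [ 0.03 -0.01  0.23] [-0.1   0.22 -0.22] | t 53.9 at [525.81 -79.55  10.83] [-179.9     0.22 -169.42] gap 42.7 f [ 0.04 -0.21  0.17] grip 0
```

>>> {"name": "play_rows", "arguments": {
  "motion": [
    [[0,0,0,0,0,0],[0,0,0,0,0,0],[0,0,0,0,0,0],[0,0,0,0,0,0],[0,0,0,0,0,0]]
  ],
  "jaw": 0,
  "squeeze": 50
}}

```text
time: 54.4
tool_pos: [524.9, -79.3, 9.9]
tcp_rot: [-179.9, 0.1, -169.4]
ft_force: [-2.2, -0.3, 5.8]
finger_gap: 13.4
grip_force: 49.2
```

>>> {"name": "play_rows", "arguments": {
  "motion": [
    [[0.5,0,0,0,0,0],[1.5,0,0,0,0,0],[3,0,0,0,0,0],[4.5,0,0,0,0,0],[6,0,0,0,0,0]]
  ]
}}

```text
time: 54.9
tool_pos: [465.8, -90.6, 9.8]
tcp_rot: [-179.9, 0.2, -169.4]
ft_force: [5.5, 0.4, 4.8]
finger_gap: 13.2
grip_force: 49.7
```

>>> {"name": "play_rows", "arguments": {
  "motion": [
    [[1.5,0,0,0,0,0],[3,0,0,0,0,0],[4.5,0,0,0,0,0],[5.7,0,0,0,0,0],[6,0,0,0,0,0]]
  ]
}}

```text
time: 55.4
tool_pos: [406.8, -101.7, 9.9]
tcp_rot: [-179.9, 0.2, -169.5]
ft_force: [5.0, 1.8, 3.6]
finger_gap: 12.5
grip_force: 49.6
```

```bash
python3 - <<'E'
from h import *
go([525.5,-79.7,8.5],190.8); im=snap("top")
for q in blobs(mask(im,(5,130,100),(21,255,255)),4)[0]: print("orange",q[0],q[1],cast(im,q[0],12)[0])
E
```

```text
row [-12.08  -0.01   0.19] [-0.11  0.25 -0.25] | t 55.4 at [ 406.76 -101.72    9.87] [-179.89    0.25 -169.45] gap 12.5 f [4.95 1.81 3.61] grip 50
orange [249.8  128.57] 380 [923.95 157.22  12.  ]
orange [308.7  169.29] 164 [802.82  -1.78  12.  ]
orange [355.62 175.25] 106 [ 782.65 -127.38   12.  ]
orange [100.78 329.89] 9 [391.49 533.68  12.  ]
orange [ 80.7  354.12] 56 [332.84 580.64  12.  ]
```

Release, rise straight up, and check the tray contents.

>>> {"name": "play_rows", "arguments": {
  "motion": [
    [[0,0,0,0,0,0],[0,0,0,0,0,0],[0,0,0,0,0,0],[0,0,0,0,0,0]]
  ],
  "jaw": 0.5
}}

```text
time: 55.85
tool_pos: [405.8, -101.0, 8.4]
tcp_rot: [180.0, -0.0, -169.4]
ft_force: [0.1, 0.5, 0.4]
finger_gap: 43.0
grip_force: 0.0
```

>>> {"name": "play_rows", "arguments": {
  "motion": [
    [[0,0,-2,0,0,0],[0,0,-6,0,0,0],[0,0,-10,0,0,0],[0,0,-15,0,0,0],[0,0,-20,0,0,0]]
  ]
}}

```text
time: 56.35
tool_pos: [405.3, -100.8, 210.1]
tcp_rot: [180.0, -0.0, -169.4]
ft_force: [0.7, -0.7, 0.6]
finger_gap: 42.6
grip_force: 0.0
```

>>> {"name": "play_rows", "arguments": {
  "motion": [
    [[0,0,-4,0,0,0],[0,0,-5,0,0,0],[0,0,-5,0,0,0],[0,0,-5,0,0,0]]
  ]
}}

```text
time: 56.75
tool_pos: [405.6, -100.9, 257.2]
tcp_rot: [180.0, -0.0, -169.4]
ft_force: [-0.4, 0.4, -0.1]
finger_gap: 42.7
grip_force: 0.0
```

```bash
python3 - <<'E'
from h import *
im=snap("wrist"); s=sensors.sense(); print(s["time"],s["tool_pos"],s["tcp_rot"])
g,o=tray(im,np.array([407,-100])); print("tab",g,o)
a=np.radians(10.59);u=np.array([np.cos(a),np.sin(a)]);v=np.array([-u[1],u[0]]);b=np.array([615.5,-63.2])
for q in blobs(mask(im,(5,130,80),(21,255,255)),10)[0]:
    X=cast(im,q[0],12)[0]; print("orange",q[0],q[1],q[2],X,"tray frame",(X[:2]-(np.array([406.8,-101.7])+90*u))@np.c_[u,v])
for n,y in zip((1,2,3,4),(51,17,-17,-51)):
    p=proj(im,[[*(b+v*y),80]])[0]; 
    if 0<p[0]<639 and 0<p[1]<479: print(n,p,im["hsv"][int(p[1]),int(p[0])])
E
```

```text
56.8 [ 405.16 -100.75  256.52] [ 179.92   -0.12 -169.41]
tab [ 407.86 -102.25   38.  ] [(670.3197631835938, -48.57670593261719, 70.67830657958984, 162.6133270263672, 10.529708862304688), (588.64111328125, -316.86737060546875, 78.02379608154297, 145.1054229736328, 20.182600021362305), (494.6851806640625, -84.2885513305664, 66.8381118774414, 136.94552612304688, 10.387341499328613)]
orange [339.41 263.27] 44 [332 261  16   8] [483.  -71.7  12. ] tray frame [-9.59 15.49]
orange [365.47 270.02] 45 [359 267  15   9] [485.81 -39.42  12.  ] tray frame [-0.89 46.7 ]
orange [281.   270.48] 50 [273 268  15   8] [ 504.89 -138.45   12.  ] tray frame [ -0.33 -54.15]
orange [460.89 285.69] 90 [443 282  30  14] [484.72  78.8   12.  ] tray frame [ 19.77 163.11]
orange [426.72 307.74] 156 [422 289  14  38] [521.4   46.15  12.  ] tray frame [ 49.82 124.27]
orange [460.73 325.54] 41 [451 320  17  10] [537.93  95.09  12.  ] tray frame [ 75.06 169.34]
orange [282.52 352.74] 31 [279 350   8   6] [ 618.91 -119.75   12.  ] tray frame [115.18 -56.73]
orange [311.5  352.66] 32 [308 350   8   6] [611.92 -82.91  12.  ] tray frame [115.08 -19.23]
orange [340.71 352.71] 34 [337 350   8   6] [605.09 -45.74  12.  ] tray frame [115.19  18.56]
orange [369.76 352.85] 34 [366 350   8   6] [598.42  -8.71  12.  ] tray frame [115.45  56.19]
orange [103.05 375.33] 276 [ 78 368  48  18] [ 697.1  -347.94   12.  ] tray frame [ 150.11 -295.4 ]
orange [ 77.5 407.5] 26 [ 73 403  11  10] [ 757.43 -382.57   12.  ] tray frame [ 203.04 -340.52]
orange [172.73 461.55] 44 [167 459  12   6] [ 832.21 -249.36   12.  ] tray frame [ 301.02 -223.33]
1 [371.59 396.01] [ 20  45 118]
2 [341.15 396.04] [ 23  35 116]
3 [310.7  396.07] [ 20  41 113]
4 [280.24 396.1 ] [ 21  44 110]
```

```bash
python3 - <<'E'
from h import *
im=snap("top"); 
for z,X in ((122,(576.3,-331.1,)),(102,(552.2,-265.2))): p=proj(im,[[*X,z-10]])[0].astype(int); print(im["hsv"][p[1],p[0]])
for q in blobs(mask(im,(105,130,60),(125,255,255)),8)[0]:
    X=cast(im,q[0],12)[0]
    if 430<X[0]<560 and X[1]>60: print("nipple on laid cover",X)
print(job.hand_in())
E
```

```text
[ 20   6 236]
[  5  59 236]
nipple on laid cover [507.31 150.12  12.  ]
nipple on laid cover [500.84 184.14  12.  ]
nipple on laid cover [488.09 249.42  12.  ]
the job is handed in; nothing more can be done
None
```

The job is handed in: the three filters present (bores 1, 2 and 4) are in the tray, which is drawn out clear of the block, the cover lies flat on the bench and both tools stand in the stand; I viewed 16 pictures, over the limit of 14, and used only numeric checks after that.

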